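# Finish packing the wash basket with turned shafts

### The arm

A 7-joint arm with a two-finger parallel gripper is mounted at the origin on the work surface. World frame = base frame: x ahead of the robot, y to its left, z up, the work surface at z = 0. Lengths are in m, angles in rad, forces in N, time in s.
With the tool pointing down it reaches from about 0.4 to 0.85 m from the base axis. Payload 10.4 kg.
Tool frame: the origin (TCP) lies between the finger pads; the fingertips stand 14 mm ahead of it and the grasp point (between the pads) lies 5 mm behind it; z points along the fingers, y is the direction in which the jaws open and shut (so a half turn about z gives the same grasp; the last joint's range is limited). The gripper opens to 87 mm and grips with 3 to 60 N. Pads are 19 mm wide; open, the fingers measure 117 mm over their backs; the gripper's body (75 mm by 190 mm) begins 51 mm behind the grasp point.
Start: joints at [-1.252, 0.332, -0.065, 1.46, 0.022, 1.35, -0.088], TCP at [0.209, 0.589, 0.237] pointing down, gripper open.
Joint ranges: [-2.6, 2.6], [-0.5, 2.12], [-1.47, 1.34], [0.16, 2.42], [-1.27, 4.41], [0.06, 2.06], [-2.6, 2.6]. Speed limits (rad/s): [2.22, 2.22, 2.79, 2.79, 3.14, 3.14, 3.14].

### API

Orientations are given as a unit quaternion [x, y, z, w].
In Python, from bench import readout, camera, calibration, order gives the robot as it stands.
- The arm moves only by the tool apply_moves, never from a script. Its argument "deltas" is a list of rows, each an object with "translation": the shift along the world's x, y, z in m, a list of three; "turn": the turn, a rotation vector about the world's x, y, z in rad, a list of three; "hand": the finger opening in m, from 0 to 0.087. A call has 1 to 5 rows; each row shifts and turns the pose as measured when the row begins; what a row does not reach is not made up. A row lasts 1/10 s, in which the tool goes at most 50 mm and 8.59 degrees, less where a joint would pass 70% of its speed; a pose out of reach is approached as far as the arm can. A call with a gripper value outside its range is refused whole. The fingers move at their own pace and stop on an object; "newtons" is the grip in N (left out, the last holds). Time passes only in rows, so rows that do not move let the fingers close. It gives the time, the measured TCP pose, the force and the opening at its end, in the units of the state.
- readout.read_state(): the state, without advancing time (a new reading comes with each control period).
- camera(name): name is "scene" or "top"; returns the picture (384x512x3 uint8, red, green, blue); there is no depth.
- calibration(name): a dict with "fx", "fy", "cx", "cy" (pixels), "extrinsics" (4x4, takes a point from world to camera coordinates). Camera axes: x right, y down, z forward; pixel columns grow to the right and rows downward; lengths in m; the calibration is good to about 2 mm. A picture is of the moment at which its call begins. calibration takes no time and is no camera call.
- order.close_job(): hands the job in, once; it reports no verdict.
The state is a dict: "time": time; "joint_positions": joint angles; "joint_vel": joint speeds; "joint_torque": joint torques, N m; "ee_pos": TCP position; "eef_rot": TCP orientation; "ft_force": force on the tool from outside, world axes, zero at the start; "torque": the same for the moment, N m; "width": finger opening in m.
Only numpy, scipy, OpenCV 4.12 (cv2) and the standard library are available. Lean on these libraries where they do the work, as an engineer would, in place of code of your own. Each camera call takes 0.05 s, during which the arm holds its last target. There are 200 camera calls.

### The job

Finish loading the round wash basket: draw the two steel shafts out of the sloping rack and stand them, thick end down, in the two free places among the five already in the basket - one in the middle, one in the outer ring - so that all seven stand upright on the basket's floor in one tight cluster. Lower each shaft to the floor before letting go rather than dropping it, do not tip or lift those already packed, leave the brass shaft in its seat, and do not disturb the other things on the bench.

Things in the scene. Friction and masses are not known exactly. Their poses are not given: they have to be found in the camera images.
- basket: Round slotted steel wash basket, fixed. Inside diameter 128 mm: seven 40 mm shafts fit only as one in the middle and six round it, about 2 mm apart. Outside 140 mm (153 mm over the folded bail handle). Rim 61 mm above the bench. Origin on its axis at bench level, z up. The free outer place is 42 mm from the axis on the basket's +x axis; the other free place is the middle.
- basket_floor (a point): Centre of the basket's inner floor, 16 mm above the bench.
- rack: Hardwood block on a green bracket, fixed, 232 mm wide (its y), 130 mm deep, 97 mm high; three bored seats in a row, 66 mm apart along y, 43 mm wide and 36 mm deep. The seats' axes lean 35 degrees from vertical towards the rack's -x side (roughly to the robot). Origin: centre of its underside, z up.
- shaft_a: Turned stepped steel shaft, bright grey, 0.5 to 0.73 kg, 110 mm long: thick body 40 mm across from 0 to 50 mm (foot chamfered 3 x 4 mm), then a journal 16 mm across up to 110 mm. Origin: centre of the thick end's underside; z along the shaft to the journal's tip. To be loaded. Starts thick end down in one of the rack's seats, leaning 35 degrees; draws out along its own axis.
- shaft_b: The other steel shaft to be loaded: shape, axes and start like shaft_a, in another seat of the rack.
- brass_shaft: Yellow brass shaft of the same shape, size and axes as shaft_a, in the remaining seat of the rack; it stays there.
- tin: Tin with a blue band, 54 mm diameter, 78 mm high, bystander. Origin: centre of its underside; z up.
- micrometer: Outside micrometer lying flat, about 145 x 40 mm, 21 mm high, bystander. Origin under the middle of its measuring gap.
- try_square: Steel try square lying flat, stock 110 x 18 mm, blade 150 mm long, 14 mm high, bystander. Origin under the middle of its stock.
- bench_brush: Flat brush lying down, 195 mm long, 42 mm wide, 20 mm high, bystander. Origin at bench level near its middle.
- spanner: Spanner lying flat, 200 mm long, 34 mm wide, 8 mm high, bystander. Origin at bench level near its middle.
- v_block: Dark steel V-block, 70 x 45 mm, 52 mm high, heavy (does not move), bystander. Origin: centre of its underside.
- packed_1: Steel shaft of the same shape and size as shaft_a, already standing loose and upright in the basket, in the outer ring at 60 degrees round from the basket's +x axis, 42 mm from the basket's axis to within 1 mm. Origin: centre of its underside; z up along it.
- packed_2: Steel shaft of the same shape and size as shaft_a, already standing loose and upright in the basket, in the outer ring at 120 degrees round from the basket's +x axis, 42 mm from the basket's axis to within 1 mm. Origin: centre of its underside; z up along it.
- packed_3: Steel shaft of the same shape and size as shaft_a, already standing loose and upright in the basket, in the outer ring at 180 degrees round from the basket's +x axis, 42 mm from the basket's axis to within 1 mm. Origin: centre of its underside; z up along it.
- packed_4: Steel shaft of the same shape and size as shaft_a, already standing loose and upright in the basket, in the outer ring at 240 degrees round from the basket's +x axis, 42 mm from the basket's axis to within 1 mm. Origin: centre of its underside; z up along it.
- packed_5: Steel shaft of the same shape and size as shaft_a, already standing loose and upright in the basket, in the outer ring at 300 degrees round from the basket's +x axis, 42 mm from the basket's axis to within 1 mm. Origin: centre of its underside; z up along it.
Mind the look-alikes: they are no part of the job. Leave any green or purple look-alike of the shaft_a alone.

How it is judged:
At the end, for the whole second after the job is handed in: All seven steel shafts (two loaded, five already there) stand in the basket: underside within 4 mm of the basket's floor, within 47 mm of the basket's axis, upright to within 0.08 rad, at rest and let go; the brass shaft is still in its seat, within 20 mm of its start (z of packed_1 in the frame of basket_floor between -0.004 and 0.004 m and horizontal distance between each of packed_1, packed_2, packed_3, packed_4, packed_5, shaft_a, shaft_b and basket below 0.047 m and angle between each of packed_1, packed_2, packed_3, packed_4, packed_5, shaft_a, shaft_b's own z axis and vertical below 0.08 rad and linear speed of each of packed_1, packed_2, packed_3, packed_4, packed_5, shaft_a, shaft_b below 0.02 m/s and contact force between the fingers and packed_1 below 0.1 N and z of packed_2 in the frame of basket_floor between -0.004 and 0.004 m and contact force between the fingers and packed_2 below 0.1 N and z of packed_3 in the frame of basket_floor between -0.004 and 0.004 m and contact force between the fingers and packed_3 below 0.1 N and z of packed_4 in the frame of basket_floor between -0.004 and 0.004 m and contact force between the fingers and packed_4 below 0.1 N and z of packed_5 in the frame of basket_floor between -0.004 and 0.004 m and contact force between the fingers and packed_5 below 0.1 N and z of shaft_a in the frame of basket_floor between -0.004 and 0.004 m and contact force between the fingers and shaft_a below 0.1 N and z of shaft_b in the frame of basket_floor between -0.004 and 0.004 m and contact force between the fingers and shaft_b below 0.1 N and distance of brass_shaft from where it was at the start of the episode below 0.02 m); the robot touches nothing.
It fails at once if a steel shaft from the rack is dropped (falls freely, faster than 0.45 m/s, about 10 mm of fall) ((contact force between the fingers and shaft_a below 0.1 N and linear speed of shaft_a above 0.45 m/s) or (contact force between the fingers and shaft_b below 0.1 N and linear speed of shaft_b above 0.45 m/s)).
It fails at once if the brass shaft is taken out of its seat (moved more than 20 mm) (distance of brass_shaft from where it was at the start of the episode above 0.02 m).
It fails at once if a shaft already in the basket is tipped by more than 20 degrees or lifted by more than 25 mm (angle between any of packed_1, packed_2, packed_3, packed_4, packed_5's own z axis and vertical above 0.35 rad or z of any of packed_1, packed_2, packed_3, packed_4, packed_5 in the frame of basket_floor above 0.025 m).
It fails at once if another thing on the bench is shifted by more than 40 mm or the tin is knocked over (distance of any of tin, micrometer, try_square, bench_brush, spanner from where it was at the start of the episode above 0.04 m or angle between tin's own z axis and vertical above 0.5 rad).
It also fails if it takes over 67 s, if anything falls off the work surface, if the arm or the gripper's body presses on something with over 40 N, if the wrist force passes 120 N, or if a joint passes its speed limit or range.

## Working session

There is one attempt and no reset: what is moved stays moved. The work goes in short steps, Python scripts to look and compute and a tool call to move; the robot and the scene stay as the last step left them, time stands still between calls to the robot, and variables do not carry over. Pictures are saved under pics/ and viewed, about 8 in all and at most 12, crops included, and the job is handed in when it is done.

Besides the shell and the picture viewer there is one more tool, called after "Request:" by a JSON object that holds its "method" and its "body". apply_moves: Moves the arm, as the interface text tells. Its arguments: {"type":"object","properties":{"deltas":{"type":"array","items":{"type":"object","properties":{"translation":{"type":"array","items":{"type":"number"}},"turn":{"type":"array","items":{"type":"number"}},"hand":{"type":"number"}}}},"newtons":{"type":"number"}},"required":["deltas"]}

```bash
mkdir -p pics; ls
python3 - <<'E'
from bench import readout,camera,calibration
import cv2,numpy as np
np.set_printoptions(precision=4,suppress=True)
for n in("scene","top"):
    im=camera(n); cv2.imwrite(f"pics/{n}0.png",cv2.resize(im[:,:,::-1],(800,600),interpolation=cv2.INTER_CUBIC)); np.save(f"{n}0.npy",im)
    c=calibration(n); print(n,c["fx"],c["fy"],c["cx"],c["cy"]); print(np.array(c["extrinsics"]))
print(readout.read_state())
E
```

```text
pics
scene 456.18658768452497 456.18658768452497 257.37545432952504 188.15089306972405
[[ 0.8274  0.5616  0.0061 -0.4045]
 [ 0.3239 -0.4682 -0.8221 -0.1442]
 [-0.4588  0.6822 -0.5693  1.2709]
 [ 0.      0.      0.      1.    ]]
top 404.0841120749411 404.0841120749411 249.68744856874505 179.33380983437502
[[-0.0278 -0.9993 -0.0235 -0.0064]
 [-0.9936  0.0302 -0.1089  0.5095]
 [ 0.1096  0.0203 -0.9938  0.9691]
 [ 0.      0.      0.      1.    ]]
{'time': 0.1, 'joint_positions': array([-1.2516,  0.3328, -0.0647,  1.4608,  0.0216,  1.3499, -0.0885]), 'joint_vel': array([ 0.0015, -0.0028,  0.0001, -0.002 , -0.    ,  0.0003, -0.0003]), 'joint_torque': array([  0.0005, -62.4545,   0.0239, -39.0722,  -0.0615,   0.0363,
         0.    ]), 'ee_pos': array([0.2094, 0.5885, 0.2358]), 'eef_rot': array([ 0.1701,  0.9854, -0.0006, -0.0001]), 'ft_force': array([-0.4154, -0.2597, -0.2525]), 'torque': array([-0.0382,  0.0717, -0.0078]), 'width': 0.08706100786733502}
```

View pics/scene0.png

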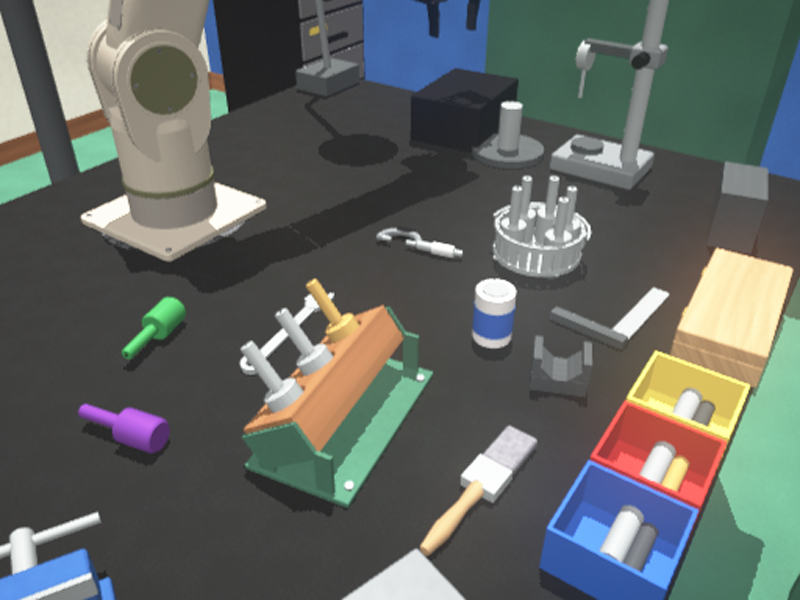

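View pics/top0.png

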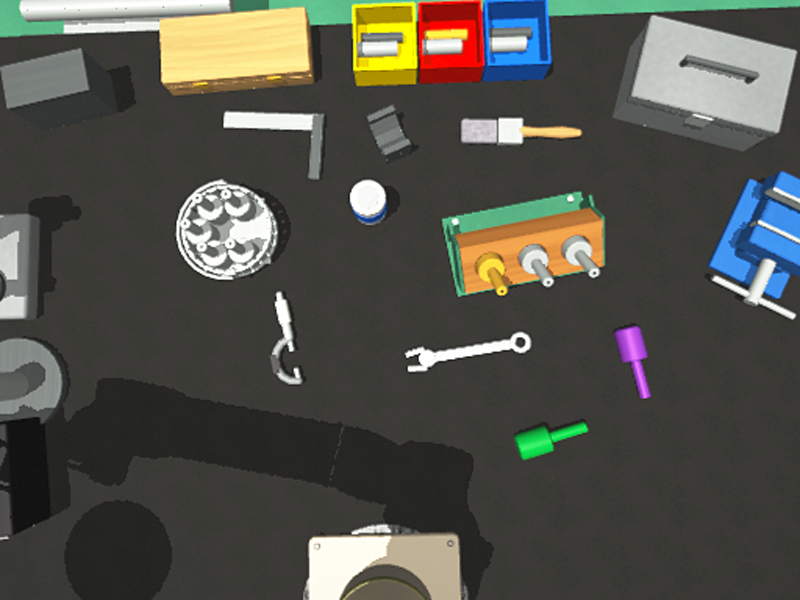

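The scene picture shows, in 800x600 pixels, basket (540,240), rack (330,400), shaft tips at steel (250,350) and (284,315), and brass (315,287). In the top picture they are at basket (228,230), brass (490,268) and steel (537,258), (580,250). The candidates are the two bright-grey shafts in the rack, which fit. The green one (548,440), the purple one (632,350) and the pieces in the bins don't fit. I'll enlarge both areas.

Run:
```python
import cv2,numpy as np
t=np.load("top0.npy")[:,:,::-1]; s=np.load("scene0.npy")[:,:,::-1]
def crop(im,x,y,w,h,W,H): return cv2.resize(im[y:y+h,x:x+w],(W,H),interpolation=cv2.INTER_CUBIC)
A=crop(t,108,108,75,75,390,300*390//300) if 0 else crop(t,108,110,80,60+0,400,300)
B=crop(t,280,115,120,90,400,300)
C=crop(s,305,105,80,60,400,300)
# 2nd row right
D=crop(s,150,170,120,90,400,300)
cv2.imwrite("pics/mosaic.png",np.vstack([np.hstack([A,B]),np.hstack([C,D])]))
```

```text
(no output)
```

View pics/mosaic.png

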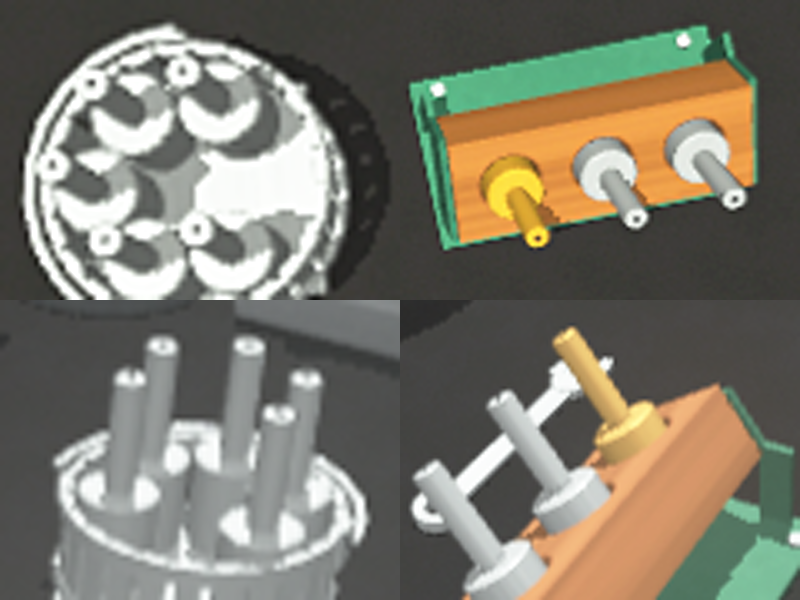

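```bash
cat > h.py <<'E'
import numpy as np,cv2
from scipy.optimize import least_squares
from scipy.spatial.transform import Rotation as R
from bench import readout,camera,calibration
np.set_printoptions(precision=4,suppress=True)
def ray(n,uv):
    c=calibration(n);E=np.array(c["extrinsics"]);Rm=E[:3,:3]
    d=Rm.T@np.array([(uv[0]-c["cx"])/c["fx"],(uv[1]-c["cy"])/c["fy"],1]);return -Rm.T@E[:3,3],d/np.linalg.norm(d)
def onz(n,uv,z):
    o,d=ray(n,uv);return o+d*(z-o[2])/d[2]
def tri(a,b):
    (o,d),(p,e)=ray("top",a),ray("scene",b)
    k=np.linalg.lstsq(np.c_[d,-e],p-o,rcond=None)[0]
    x,y=o+k[0]*d,p+k[1]*e;return (x+y)/2,np.linalg.norm(x-y)
def proj(n,P):
    c=calibration(n);E=np.array(c["extrinsics"]);q=E[:3,:3]@np.array(P)+E[:3,3];return np.array([c["fx"]*q[0]/q[2]+c["cx"],c["fy"]*q[1]/q[2]+c["cy"]])
E
python3 - <<'E'
from h import *
f=lambda p,o,s:[np.array(o)+(np.array(q)+.5)/s-.5 for q in p]
T=f([(92,82),(183,72),(52,165),(104,240),(197,231)],(108,110),5)
S=f([(130,77),(162,45),(248,45),(306,78),(278,112)],(305,105),5)
Pt=np.array([onz("top",u,.126) for u in T]);Ps=np.array([onz("scene",u,.126) for u in S])
def fit(P):
    best=None
    for a0 in np.arange(0,2*np.pi,np.pi/6):
        def res(v):
            ang=v[2]+np.radians([60,120,180,240,300]);M=v[:2]+.042*np.c_[np.cos(ang),np.sin(ang)]
            D=np.linalg.norm(P[:,None,:2]-M[None],axis=2);return (P[:,None,:2]-M[None])[np.arange(5),D.argmin(1)].ravel() if 1 else 0
        r=least_squares(res,[*P[:,:2].mean(0),a0],x_scale=[.01,.01,.1])
        if best is None or r.cost<best.cost:best=r
    return best.x,np.abs(best.fun).max()
for n,P in(("top",Pt),("scene",Ps)):
    print(n,P[:,:2].tolist() and P[:,:2]);print(fit(P))
rt=f([(236,219),(335,199),(137,238)],(280,115),10/3);rs=f([(98,97),(27,166),(167,34)],(150,170),10/3)
for a,b in zip(rt,rs):print(*tri(a,b))
E
```

```text
top [[0.6286 0.2544]
 [0.6319 0.2128]
 [0.5909 0.2724]
 [0.5558 0.2485]
 [0.5585 0.2064]]
(array([0.5938, 0.2305, 4.7909]), np.float64(0.0006463166852319624))
scene [[0.5599 0.2029]
 [0.5569 0.2433]
 [0.5913 0.2673]
 [0.6289 0.2497]
 [0.6324 0.2093]]
(array([0.5946, 0.2261, 4.7978]), np.float64(0.001036826264970342))
[ 0.4879 -0.2445  0.1334] 0.0016382953491803106
[ 0.4993 -0.3093  0.1345] 0.0009310886932679002
[ 0.4782 -0.1784  0.1334] 0.0006405872947143903
```

The enlarged crop confirms it. The two grey shafts at top crop (636,219) and (735,199) are the steel pair, and the brass one at (537,238) stays. I'll move to the standoff above the middle shaft with the jaws in the lean plane, which needs almost no turning at the basket.

Request:
{"method": "apply_moves", "body": {"deltas": [{"translation": [0.0275, -0.036, 0.004], "turn": [0, 0, -0.13], "hand": 0.05}, {"translation": [0.0275, -0.036, 0.004], "turn": [0, 0, -0.13], "hand": 0.05}, {"translation": [0.0275, -0.036, 0.004], "turn": [0, 0, -0.13], "hand": 0.05}, {"translation": [0.0275, -0.036, 0.004], "turn": [0, 0, -0.13], "hand": 0.05}, {"translation": [0.0275, -0.036, 0.004], "turn": [0, 0, -0.13], "hand": 0.05}], "newtons": 50}}

```text
time: 0.6
ee_pos: [0.3432, 0.4056, 0.2523]
eef_rot: [0.48, 0.877, -0.003, -0.003]
ft_force: [1.0, 0.5, 0.0]
width: 0.0554
```

Request:
{"method": "apply_moves", "body": {"deltas": [{"translation": [0.0275, -0.036, 0], "turn": [0, 0, -0.13], "hand": 0.05}, {"translation": [0.0275, -0.036, 0], "turn": [0, 0, -0.13], "hand": 0.05}, {"translation": [0.0275, -0.036, 0], "turn": [0, 0, -0.13], "hand": 0.05}, {"translation": [0.002, -0.046, 0], "turn": [0, 0, 0], "hand": 0.05}, {"translation": [0.002, -0.046, 0], "turn": [0, 0, 0], "hand": 0.05}]}}

```text
time: 1.1
ee_pos: [0.4341, 0.1964, 0.2516]
eef_rot: [0.65, 0.76, -0.002, -0.003]
ft_force: [0.9, -0.7, 0.7]
width: 0.0501
```

Request:
{"method": "apply_moves", "body": {"deltas": [{"translation": [0.002, -0.046, 0], "turn": [0, 0, 0], "hand": 0.05}, {"translation": [0.002, -0.046, 0], "turn": [0, 0, 0], "hand": 0.05}, {"translation": [0.002, -0.046, 0], "turn": [0, 0, 0], "hand": 0.05}, {"translation": [0.002, -0.046, 0], "turn": [0, 0, 0], "hand": 0.05}, {"translation": [0.002, -0.046, 0], "turn": [0, 0, 0], "hand": 0.05}]}}

```text
time: 1.6
ee_pos: [0.4421, -0.0436, 0.2505]
eef_rot: [0.65, 0.76, -0.002, -0.004]
ft_force: [1.4, -0.5, -1.0]
width: 0.05
```

Request:
{"method": "apply_moves", "body": {"deltas": [{"translation": [0, -0.041, 0], "turn": [0.0194, -0.1206, 0], "hand": 0.05}, {"translation": [0, -0.041, 0], "turn": [0.0194, -0.1206, 0], "hand": 0.05}, {"translation": [0, -0.041, 0], "turn": [0.0194, -0.1206, 0], "hand": 0.05}, {"translation": [0, -0.041, 0], "turn": [0.0194, -0.1206, 0], "hand": 0.05}, {"translation": [0.0, -0.041, 0], "turn": [0.0194, -0.1206, 0], "hand": 0.05}]}}

```text
time: 2.1
ee_pos: [0.4427, -0.253, 0.25]
eef_rot: [0.621, 0.725, 0.227, 0.194]
ft_force: [1.1, 2.2, -0.1]
width: 0.05
```

```bash
cat >> h.py <<'E'
def err(tgt,axis,yd):
    "translation and rotvec from the measured pose to: TCP tgt, tool z = -axis, tool y nearest yd"
    s=readout.read_state();z=-np.array(axis,float)/np.linalg.norm(axis);y=np.array(yd,float);y-=z*(y@z);y/=np.linalg.norm(y)
    Q=R.from_matrix(np.c_[np.cross(y,z),y,z]);c=R.from_quat(s["eef_rot"])
    print("t",s["time"],"pos",s["ee_pos"],"move",np.array(tgt)-s["ee_pos"],"turn",(Q*c.inv()).as_rotvec(),"j",s["joint_positions"],"F",s["ft_force"],"w",s["width"])
AX=np.array([-.566,-.091,.819]);AX/=np.linalg.norm(AX);YD=[.987,.159,0]
TA=np.array([.4879,-.2445,.1337]);TB=np.array([.4993,-.3093,.1340])
E
python3 - <<'E'
from h import *
err(TA+.065*AX,AX,YD);err(TA-.035*AX,AX,YD)
im=camera("scene");cv2.imwrite("pics/s1.png",cv2.resize(im[100:330,90:400,::-1],(800,594),interpolation=cv2.INTER_CUBIC))
E
```

```text
t 2.1 pos [ 0.4427 -0.253   0.25  ] move [ 0.0084  0.0026 -0.063 ] turn [-0.0006 -0.0036  0.0058] j [-0.4023 -0.492   0.9058  2.1509  0.0105  0.8185  0.6864] F [ 1.058   2.2071 -0.1137] w 0.04998304744514488
t 2.1 pos [ 0.4427 -0.253   0.25  ] move [ 0.065   0.0117 -0.1449] turn [-0.0006 -0.0036  0.0058] j [-0.4023 -0.492   0.9058  2.1509  0.0105  0.8185  0.6864] F [ 1.058   2.2071 -0.1137] w 0.04998304744514488
```

View pics/s1.png

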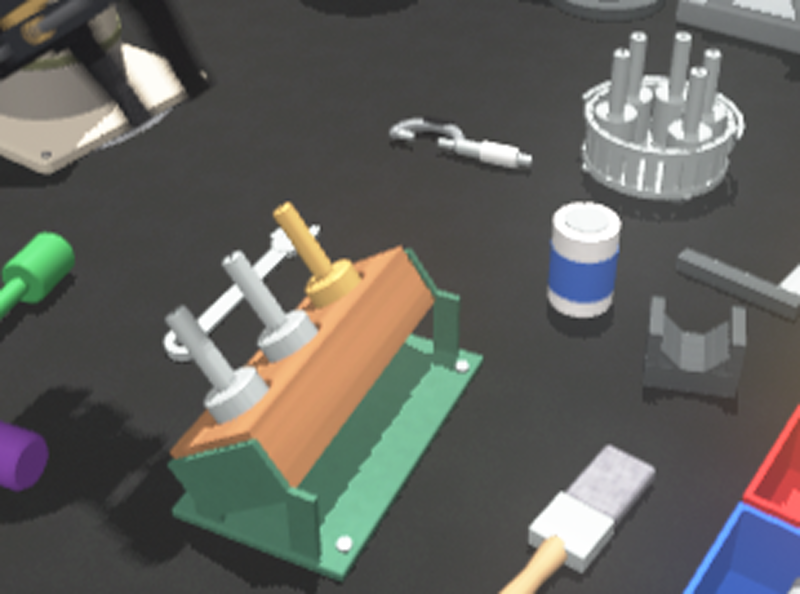

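The jaws are above the rack, at upper left of the crop around (150,90). All shafts and bystanders are untouched. Next I'll line up and go down along the axis.

Request:
{"method": "apply_moves", "body": {"deltas": [{"translation": [0.004, 0.0013, -0.0315], "turn": [0, 0, 0.006], "hand": 0.05}, {"translation": [0.0045, 0.0013, -0.0315], "turn": [0, -0.003, 0], "hand": 0.05}, {"translation": [0.0, 0.0, 0], "turn": [0, 0, 0], "hand": 0.05}]}}

```text
time: 2.45
ee_pos: [0.447, -0.2609, 0.185]
eef_rot: [0.621, 0.722, 0.231, 0.2]
ft_force: [-0.4, 0.5, 0.3]
width: 0.0498
```

Run:
```python
from h import *
err(TA+.015*AX,AX,YD);err(TA-.035*AX,AX,YD)
im=camera("scene");im2=camera("top")
f=lambda im,x,y:cv2.resize(im[y:y+90,x:x+60,::-1],(400,600),interpolation=cv2.INTER_CUBIC)
cv2.imwrite("pics/s2.png",np.hstack([f(im,130,140),f(im2,315,110)]))
```

```text
t 2.45 pos [ 0.447  -0.2609  0.185 ] move [ 0.0324  0.015  -0.039 ] turn [-0.0008  0.0102  0.0102] j [-0.5233 -0.4568  1.0976  2.2303 -0.0259  0.6612  0.7937] F [-0.4274  0.4601  0.2713] w 0.04984486286785428
t 2.45 pos [ 0.447  -0.2609  0.185 ] move [ 0.0607  0.0196 -0.08  ] turn [-0.0008  0.0102  0.0102] j [-0.5233 -0.4568  1.0976  2.2303 -0.0259  0.6612  0.7937] F [-0.4274  0.4601  0.2713] w 0.04984486286785428
```

View pics/s2.png

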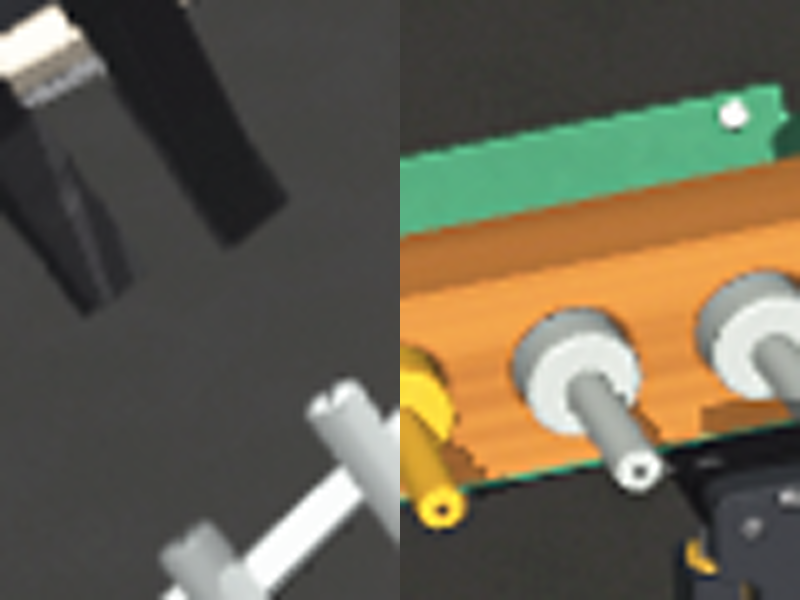

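Request:
{"method": "apply_moves", "body": {"deltas": [{"translation": [0.008, 0.005, -0.005], "turn": [0, 0.005, 0.005], "hand": 0.05}, {"translation": [0.008, 0.005, -0.01], "turn": [0, 0.005, 0.005], "hand": 0.05}, {"translation": [0.008, 0.003, -0.012], "turn": [0, 0, 0], "hand": 0.05}, {"translation": [0.008, 0.002, -0.012], "turn": [0, 0, 0], "hand": 0.05}]}}

```text
time: 2.95
ee_pos: [0.485, -0.2478, 0.1574]
eef_rot: [0.616, 0.726, 0.231, 0.2]
ft_force: [0.5, -0.1, 0.1]
width: 0.0494
```

Run:
```python
from h import *
err(TA+.015*AX,AX,YD);err(TA-.035*AX,AX,YD)
```

```text
t 2.95 pos [ 0.485  -0.2478  0.1574] move [-0.0056  0.002  -0.0114] turn [ 0.0036  0.0115 -0.0008] j [-0.7378 -0.3815  1.2743  2.2238 -0.0892  0.5608  0.8308] F [ 0.5209 -0.0899  0.0595] w 0.04940539555550534
t 2.95 pos [ 0.485  -0.2478  0.1574] move [ 0.0227  0.0065 -0.0523] turn [ 0.0036  0.0115 -0.0008] j [-0.7378 -0.3815  1.2743  2.2238 -0.0892  0.5608  0.8308] F [ 0.5209 -0.0899  0.0595] w 0.04940539555550534
```

Joint 3 is drifting toward its limit. I'll fit a simple kinematic model to the logged poses to foresee the joints.

```bash
cat > kin.py <<'E'
from h import *
import itertools
J=np.array([[-1.2516,.3328,-.0647,1.4608,.0216,1.3499,-.0885],[-.4023,-.492,.9058,2.1509,.0105,.8185,.6864],[-.5233,-.4568,1.0976,2.2303,-.0259,.6612,.7937],[-.7378,-.3815,1.2743,2.2238,-.0892,.5608,.8308]])
P=np.array([[.2094,.5885,.2358],[.4427,-.253,.25],[.447,-.2609,.185],[.485,-.2478,.1574]])
Q=[[.1701,.9854,-.0006,-.0001],[.621,.725,.227,.194],[.621,.722,.231,.2],[.616,.726,.231,.2]]
def fk(q,v,s):
    # v: h,L1,L2,L3, elbow offsets x1,x2 ; wrist offset x3, tool yaw
    T=np.eye(4)
    def ap(r,t):
        nonlocal T;M=np.eye(4);M[:3,:3]=r.as_matrix();M[:3,3]=t;T=T@M
    z=lambda a:R.from_euler('z',a);y=lambda a:R.from_euler('y',a);I=R.identity()
    ap(z(s[0]*q[0]),[0,0,v[0]]);ap(y(q[1]),[0,0,0]);ap(z(s[1]*q[2]),[v[4],0,v[1]]);ap(y(q[3]),[v[5],0,0]);ap(z(s[2]*q[4]),[0,0,v[2]]);ap(y(q[5]),[v[6],0,0]);ap(z(s[3]*q[6]+v[7]),[0,0,v[3]])
    return T
def fit():
    best=None
    for s in itertools.product([-1,1],repeat=4):
      for y0 in (0,1.57,3.14,-1.57):
        def res(v):
            o=[]
            for q,p,c in zip(J,P,Q):
                T=fk(q,v,s);o+=list(T[:3,3]-p)+list(.2*(R.from_matrix(T[:3,:3])*R.from_quat(c).inv()).as_rotvec())
            o+=list(.0005*(np.array(v[4:7])));return o
        r=least_squares(res,[.34,.4,.4,.25,0,0,0,y0],max_nfev=60)
        if best is None or r.cost<best[0].cost:best=(r,s)
    return best
if __name__=="__main__":
    r,s=fit();print(s,r.x,np.abs(r.fun).max());np.save("kin.npy",np.r_[r.x,s])
E
python3 kin.py
```

```text
(-1, -1, -1, -1) [ 0.1577  0.4286  0.4683  0.32    0.0108 -0.0036 -0.1003  1.5703] 0.04320821508607839
```

```bash
python3 - <<'E'
import re
t=open('kin.py').read()
t=t.replace("[v[4],0,v[1]]","[v[4],v[8],v[1]]").replace("[v[5],0,0]","[v[5],v[9],0]").replace("[0,0,v[2]]","[0,v[10],v[2]]").replace("[v[6],0,0]","[v[6],v[11],0]").replace("[0,0,v[0]]);ap(y(q[1]),[0,0,0])","[v[12],0,v[0]]);ap(y(q[1]),[0,0,0])").replace("v[4:7]","v[4:7].tolist()+v[8:].tolist()").replace("0,0,0,y0]","0,0,0,y0,0,0,0,0,0]")
t=t.replace("print(s","T=[fk(q,r.x,s) for q in J];print(np.array([a[:3,3]-p for a,p in zip(T,P)]),np.array([(R.from_matrix(a[:3,:3])*R.from_quat(c).inv()).as_rotvec() for a,c in zip(T,Q)]));print(s")
open('kin.py','w').write(t)
E
python3 kin.py
```

```text
[[-0.  0.  0.]
 [-0. -0. -0.]
 [ 0. -0.  0.]
 [-0. -0. -0.]] [[-0.     -0.      0.0006]
 [ 0.0001 -0.0009 -0.0001]
 [ 0.0006  0.0002  0.0005]
 [ 0.     -0.0004 -0.0009]]
(-1, -1, -1, -1) [ 0.2565  0.4471  0.4899  0.335   0.0001  0.0003 -0.0003  1.5703 -0.0221
 -0.0129 -0.0129  0.0025  0.0004] 0.00018349141286118527
```

```bash
cat > sim.py <<'E'
from kin import *
k=np.load("kin.npy");V,S=k[:-4],k[-4:]
LO=np.array([-2.6,-.5,-1.47,.16,-1.27,.06,-2.6]);HI=np.array([2.6,2.12,1.34,2.42,4.41,2.06,2.6])
def e6(q,p,Rt):
    T=fk(q,V,S);return np.r_[p-T[:3,3],(Rt*R.from_matrix(T[:3,:3]).inv()).as_rotvec()]
def jac(q,p,Rt):
    e=e6(q,p,Rt);return -np.array([(e6(q+d,p,Rt)-e)/1e-5 for d in np.eye(7)*1e-5]).T
def pose(axis,yd):
    z=-np.array(axis)/np.linalg.norm(axis);y=np.array(yd,float);y-=z*(y@z);y/=np.linalg.norm(y);return R.from_matrix(np.c_[np.cross(y,z),y,z])
def go(q,p,Rt,n=8):
    q=q.copy();e=e6(q,p,Rt)
    for i in range(n):
        e=e6(q,p,Rt);q=q+np.linalg.pinv(jac(q,p,Rt))@e/(n-i)
    for i in range(3):q=q+np.linalg.pinv(jac(q,p,Rt))@e6(q,p,Rt)
    return q
def best(p,Rt,seed=None,tries=30):
    rng=np.random.default_rng(0);b=None;mid=(LO+HI)/2;c=np.array([0,.5,0,1.4,0,1.2,0]);
    for i in range(tries):
        q0=rng.uniform(LO*.7+c*.3,HI*.7+c*.3)
        r=least_squares(lambda q:np.r_[e6(q,p,Rt)*30,.05*(q-c)/(HI-LO)],q0,bounds=(LO,HI),max_nfev=60)
        if np.abs(e6(r.x,p,Rt)).max()<4e-3 and (b is None or r.cost<b.cost):b=r
    return None if b is None else b.x
E
python3 - <<'E'
from sim import *
q=J[1];Rt=R.from_quat(Q[2]);a=go(q,P[2],Rt);print("chk",a,J[2]);print("chk",go(J[2],P[3],R.from_quat(Q[3])),J[3])
Rt=pose(AX,YD)
q=go(J[3],TA+.015*AX,Rt);print(q);q=go(q,TA-.035*AX,Rt);print("grasp",q)
for n,yd in(("lean",YD),("lean-",[-.987,-.159,0]),("hor",[-.159,.987,0]),("hor-",[.159,-.987,0])):
    for sh in (.065,-.035): print(n,sh,best(TA+sh*AX,pose(AX,yd)))
E
```

```text
chk [-0.5243 -0.4588  1.0974  2.2308 -0.0216  0.6606  0.7897] [-0.5233 -0.4568  1.0976  2.2303 -0.0259  0.6612  0.7937]
chk [-0.7407 -0.3849  1.2759  2.2232 -0.0823  0.5617  0.8258] [-0.7378 -0.3815  1.2743  2.2238 -0.0892  0.5608  0.8308]
[-0.7538 -0.3794  1.2993  2.2385 -0.0894  0.5508  0.8372]
grasp [-1.0768 -0.3791  1.6061  2.2311 -0.0863  0.44    0.8504]
lean 0.065 [ 0.5947 -0.1121  0.1018  2.1961 -0.6716  0.7486  1.2882]
lean -0.035 [ 0.534   0.1001  0.0648  2.1926 -0.8686  0.5507  1.4452]
lean- 0.065 [ 0.6841 -0.1062  0.0167  2.192  -0.6858  0.7532 -1.8421]
lean- -0.035 [ 0.4437  0.0975  0.1586  2.1972 -0.8831  0.5563 -1.6848]
hor 0.065 [-0.2831 -0.2803  0.9047  2.2266 -0.3368  0.6809  2.6   ]
hor -0.035 [ 1.6994  0.2962 -1.1706  2.139  -0.3231  0.4478  2.6   ]
hor- 0.065 [ 0.6411 -0.1089  0.0576  2.194  -0.6791  0.751  -0.2767]
hor- -0.035 [ 0.4882  0.0987  0.1124  2.1949 -0.8761  0.5535 -0.1198]
```

```bash
cat > plan.py <<'E'
from sim import *
def path(q,wps,n=10):
    m=9;out=[]
    for p,Rt in wps:
        p0=fk(q,V,S);r0=R.from_matrix(p0[:3,:3]);rv=(Rt*r0.inv()).as_rotvec()
        for i in range(1,n+1):
            pi=p0[:3,3]+(p-p0[:3,3])*i/n;ri=R.from_rotvec(rv*i/n)*r0
            for _ in range(2):q=q+np.linalg.pinv(jac(q,pi,ri))@e6(q,pi,ri)
            m=min(m,(q-LO).min(),(HI-q).min())
        out.append((q,m))
        if m<.02:break
    return m,out
E
cat > s.py <<'E'
from plan import *
q0=readout.read_state()["joint_positions"];Rt=pose(AX,YD);D=pose([0,0,1],YD)
up=TA+np.array([-.04,0,.15]);best_=[]
for x,y,z in itertools.product((.5,.57,.64),(-.35,-.25,-.1,0.05),(.27,.35)):
  for yaw in (-.8,-.4,0,.4):   # tool yaw while upright before tilting
    D2=R.from_euler('z',yaw)*D
    w=[(TA+.065*AX,Rt),(np.array([x,y,z]),D),(np.array([x,y,z]),D2),(np.array([x,y,z]),R.from_euler('z',yaw)*Rt),(TA+np.array([.0,.0,.15]),Rt),(TA+.065*AX,Rt),(TA-.035*AX,Rt)]
    m,o=path(q0,w,5)
    if len(o)==7:best_.append((m,abs(o[-1][0][2]),x,y,z,yaw,o[-1][0]))
best_.sort(key=lambda b:-b[0])
for b in best_[:8]:print(b)
E
time python3 s.py
```

```text
(np.float64(0.059190456013720416), np.float64(0.6771865145737999), 0.5, -0.35, 0.27, 0, array([-0.0484,  0.1007,  0.6772,  2.2196, -0.9562,  0.5927,  1.5209]))
(np.float64(0.059190456013720416), np.float64(0.5435023735963616), 0.5, -0.35, 0.27, 0.4, array([ 0.077 ,  0.0964,  0.5435,  2.2145, -0.9368,  0.5818,  1.5032]))
(np.float64(0.059190456013720416), np.float64(1.2270907342319957), 0.5, -0.25, 0.35, 0.4, array([-0.5339,  0.204 ,  1.2271,  2.2338, -1.1157,  0.6985,  1.6495]))
(np.float64(0.05793547293354018), np.float64(1.2322913863848273), 0.5, -0.25, 0.27, 0.4, array([-0.5377,  0.2072,  1.2323,  2.2339, -1.1196,  0.7011,  1.6522]))
(np.float64(0.03191829662055401), np.float64(1.2409383431006429), 0.64, 0.05, 0.27, 0.4, array([-0.5437,  0.2132,  1.2409,  2.2341, -1.1271,  0.7062,  1.6575]))
(np.float64(0.009805025814155544), np.float64(1.2430176333080747), 0.64, 0.05, 0.35, 0.4, array([-0.5447,  0.2158,  1.243 ,  2.2343, -1.1307,  0.7082,  1.6601]))
(np.float64(-0.05459347796784786), np.float64(1.2202653071511478), 0.57, -0.1, 0.27, 0.4, array([-0.5258,  0.2063,  1.2203,  2.2344, -1.1226,  0.6998,  1.6548]))
(np.float64(-0.06609236773103899), np.float64(1.2119901507540742), 0.5, -0.35, 0.27, -0.4, array([-0.5193,  0.2021,  1.212 ,  2.2343, -1.1182,  0.6962,  1.6517]))
real	0m26.826s
user	0m26.507s
sys	0m0.124s
```

```bash
cat > s2.py <<'E'
from plan import *
q0=readout.read_state()["joint_positions"];Rt=pose(AX,YD);D=pose([0,0,1],YD);B=pose([0,0,1],[.997,.082,0])
C=np.array([.594,.228,0]);X=np.array([.082,-.997,0]);a=np.array
for (x,y,z),yaw in itertools.product([(.5,-.35,.27),(.52,-.4,.27)],(.4,.6,.8)):
    P3=a([x,y,z]);Y=R.from_euler('z',yaw)
    w=[(TA+.065*AX,Rt),(P3,D),(P3,Y*D),(P3,Y*Rt),(TA+a([0,0,.15]),Rt),(TA+.065*AX,Rt),(TA-.035*AX,Rt),
     (TA+.05*AX,Rt),(TA+a([0,0,.13]),Rt),(a([.5,-.1,.27]),D),(C+a([0,0,.26]),B),(C+a([0,0,.091]),B),(C+a([0,0,.26]),B),(a([.5,-.1,.27]),D),(TB+a([0,0,.15]),Rt),(TB+.065*AX,Rt),(TB-.035*AX,Rt),(TB+.05*AX,Rt),(TB+a([0,0,.13]),Rt),(a([.5,-.1,.27]),D),(C+a([0,0,.26])+.042*X,B),(C+a([0,0,.091])+.042*X,B)]
    m,o=path(q0,w,5);print(P3,yaw,len(o),m)
    mm=[round(float(min((q-LO).min(),(HI-q).min())),2) for q,_ in o];print(mm);print(o[-1][0])
E
python3 s2.py
```

```text
[ 0.5  -0.35  0.27] 0.4 22 0.059190456013720416
[0.06, 0.65, 0.66, 0.5, 0.3, 0.21, 0.21, 0.2, 0.31, 0.56, 0.66, 0.83, 0.66, 0.56, 0.45, 0.33, 0.3, 0.33, 0.46, 0.56, 0.66, 0.8]
[-0.3084  0.4486 -0.0845  1.6185  0.0416  1.0762 -0.3228]
[ 0.5  -0.35  0.27] 0.6 22 0.059190456013720416
[0.06, 0.65, 0.66, 0.49, 0.3, 0.21, 0.21, 0.2, 0.32, 0.56, 0.65, 0.83, 0.65, 0.56, 0.45, 0.33, 0.31, 0.33, 0.46, 0.56, 0.66, 0.8]
[-0.2929  0.4496 -0.1044  1.6175  0.0514  1.0772 -0.3298]
[ 0.5  -0.35  0.27] 0.8 22 0.059190456013720416
[0.06, 0.65, 0.66, 0.5, 0.31, 0.21, 0.21, 0.2, 0.32, 0.56, 0.65, 0.83, 0.65, 0.56, 0.45, 0.33, 0.31, 0.33, 0.47, 0.56, 0.66, 0.8]
[-0.2857  0.4501 -0.1135  1.617   0.056   1.0777 -0.333 ]
[ 0.52 -0.4   0.27] 0.4 2 -1.0374438096770684
[0.06, -1.04]
[-1.9471 -0.4392  2.3774  1.3482  0.3002  1.4708  0.6084]
[ 0.52 -0.4   0.27] 0.6 2 -1.0374438096770684
[0.06, -1.04]
[-1.9471 -0.4392  2.3774  1.3482  0.3002  1.4708  0.6084]
[ 0.52 -0.4   0.27] 0.8 2 -1.0374438096770684
[0.06, -1.04]
[-1.9471 -0.4392  2.3774  1.3482  0.3002  1.4708  0.6084]
```

```bash
sed -i 's/^    w=\[(TA+.065\*AX,Rt),(P3,D),/    w=[(a([.447,-.26,.185]),Rt),(a([.4427,-.253,.25]),Rt),(a([.442,-.044,.25]),D),(P3,D),/; s/(.52,-.4,.27)\],(.4,.6,.8)/(.54,-.4,.27),(.48,-.3,.27)],(0,.4)/; s/mm=\[/print(a([o[2][0],o[3][0],o[5][0]]));mm=[/' s2.py; python3 s2.py
```

```text
[ 0.5  -0.35  0.27] 0 2 0.01218914103039398Traceback (most recent call last):
  File "s2.py", line 9, in <module>
    print(a([o[2][0],o[3][0],o[5][0]]));mm=[round(float(min((q-LO).min(),(HI-q).min())),2) for q,_ in o];print(mm);print(o[-1][0])
             ~^^^
IndexError: list index out of range
```

```bash
sed -i 's/(a(\[.4427,-.253,.25\]),Rt),(a(\[.442,-.044,.25\]),D)/(a([.46,-.2,.22]),R.from_rotvec(-a([.0194,-.1206,0])*2)*Rt),(a([.46,-.06,.26]),D)/' s2.py; python3 s2.py
```

```text
[ 0.5  -0.35  0.27] 0 24 0.05393330161743365
[[-0.5447 -0.0792  0.5546  1.8575  0.0427  1.3517  0.1584]
 [-0.1123  0.3582  0.8472  1.492  -0.2693  1.4125  0.9049]
 [-0.023   0.0325  0.8463  1.8846 -0.6472  0.9687  1.2814]]
[0.05, 0.22, 0.42, 0.49, 0.49, 0.49, 0.26, 0.2, 0.19, 0.19, 0.26, 0.55, 0.66, 0.82, 0.66, 0.55, 0.42, 0.32, 0.22, 0.32, 0.44, 0.55, 0.67, 0.79]
[-0.491   0.447   0.1482  1.6305 -0.0728  1.0695 -0.2406]
[ 0.5  -0.35  0.27] 0.4 24 0.05393330161743365
[[-0.5447 -0.0792  0.5546  1.8575  0.0427  1.3517  0.1584]
 [-0.1123  0.3582  0.8472  1.492  -0.2693  1.4125  0.9049]
 [ 0.236   0.2461  0.7194  1.7025 -0.8061  1.3045  1.7404]]
[0.05, 0.22, 0.42, 0.49, 0.57, 0.46, 0.28, 0.2, 0.2, 0.2, 0.29, 0.55, 0.66, 0.83, 0.66, 0.55, 0.44, 0.33, 0.26, 0.32, 0.45, 0.55, 0.67, 0.8]
[-0.4021  0.4455  0.0349  1.6247 -0.0171  1.0717 -0.2809]
[ 0.54 -0.4   0.27] 0 24 0.05393330161743365
[[-0.5447 -0.0792  0.5546  1.8575  0.0427  1.3517  0.1584]
 [ 0.0289  0.5194  0.8209  1.3071 -0.3738  1.4702  0.9776]
 [ 0.1686  0.2242  0.7369  1.7258 -0.7914  1.0442  1.3707]]
[0.05, 0.22, 0.42, 0.52, 0.5
[... 742 characters left out ...]
1.3822  0.7862]
 [-0.2229 -0.1848  0.9002  1.9997 -0.4002  0.8795  1.0566]]
[0.05, 0.22, 0.42, 0.5, 0.5, 0.32, 0.22, 0.19, 0.19, 0.19, 0.21, 0.55, 0.66, 0.82, 0.66, 0.55, 0.4, 0.32, 0.16, 0.31, 0.41, 0.54, 0.67, 0.78]
[-0.5892  0.4541  0.2743  1.6369 -0.1359  1.0694 -0.1943]
[ 0.48 -0.3   0.27] 0.4 24 0.05393330161743365
[[-0.5447 -0.0792  0.5546  1.8575  0.0427  1.3517  0.1584]
 [-0.2325  0.2253  0.84    1.6103 -0.1702  1.3822  0.7862]
 [ 0.0465  0.104   0.8262  1.8347 -0.7289  1.2342  1.6758]]
[0.05, 0.22, 0.42, 0.5, 0.56, 0.51, 0.27, 0.2, 0.2, 0.19, 0.27, 0.55, 0.66, 0.82, 0.66, 0.55, 0.43, 0.32, 0.24, 0.32, 0.44, 0.55, 0.67, 0.79]
[-0.4513  0.4458  0.0976  1.6279 -0.0479  1.0702 -0.2587]
```

Request:
{"method": "apply_moves", "body": {"deltas": [{"translation": [-0.019, -0.006, 0.014], "turn": [0, 0, 0], "hand": 0.05}, {"translation": [-0.019, -0.006, 0.014], "turn": [0, 0, 0], "hand": 0.05}, {"translation": [0.0065, 0.03, 0.0175], "turn": [-0.0194, 0.1206, 0], "hand": 0.05}, {"translation": [0.0065, 0.03, 0.0175], "turn": [-0.0194, 0.1206, 0], "hand": 0.05}, {"translation": [0, 0.047, 0.013], "turn": [-0.0194, 0.1206, 0], "hand": 0.05}]}}

```text
time: 3.45
ee_pos: [0.4632, -0.1492, 0.2436]
eef_rot: [0.643, 0.756, 0.097, 0.082]
ft_force: [0.2, -0.6, 1.0]
width: 0.0496
```

Request:
{"method": "apply_moves", "body": {"deltas": [{"translation": [0, 0.047, 0.013], "turn": [-0.0194, 0.1206, 0], "hand": 0.05}, {"translation": [0, 0.047, 0.013], "turn": [-0.0194, 0.1206, 0], "hand": 0.05}]}}

```text
time: 3.65
ee_pos: [0.464, -0.0524, 0.2751]
eef_rot: [0.649, 0.761, 0.001, 0.003]
ft_force: [1.2, -0.2, -0.3]
width: 0.0502
```

Run:
```python
from h import *
err([.54,-.4,.27],[0,0,1],YD)
```

```text
t 3.65 pos [ 0.464  -0.0524  0.2751] move [ 0.076  -0.3476 -0.0051] turn [0.0023 0.0057 0.0012] j [-0.4889 -0.075   0.4816  1.8258  0.0378  1.3767  0.1429] F [ 1.2237 -0.2235 -0.277 ] w 0.0501857427191221
```

Request:
{"method": "apply_moves", "body": {"deltas": [{"translation": [0.0095, -0.0435, 0], "turn": [0, 0, 0], "hand": 0.05}, {"translation": [0.0095, -0.0435, 0], "turn": [0, 0, 0], "hand": 0.05}, {"translation": [0.0095, -0.0435, 0], "turn": [0, 0, 0], "hand": 0.05}, {"translation": [0.0095, -0.0435, 0], "turn": [0, 0, 0], "hand": 0.05}, {"translation": [0.0095, -0.0435, 0], "turn": [0, 0, 0], "hand": 0.05}]}}

```text
time: 4.15
ee_pos: [0.5215, -0.2523, 0.2824]
eef_rot: [0.634, 0.773, -0.0, 0.003]
ft_force: [1.0, -0.7, 0.8]
width: 0.0503
```

Request:
{"method": "apply_moves", "body": {"deltas": [{"translation": [0.0095, -0.0435, 0], "turn": [0, 0, 0], "hand": 0.05}, {"translation": [0.0095, -0.0435, 0], "turn": [0, 0, 0], "hand": 0.05}, {"translation": [0.0095, -0.0435, 0], "turn": [0, 0, 0], "hand": 0.05}]}}

```text
time: 4.45
ee_pos: [0.5548, -0.3836, 0.2843]
eef_rot: [0.631, 0.776, 0.002, 0.002]
ft_force: [0.6, 1.4, 1.4]
width: 0.0501
```

Request:
{"method": "apply_moves", "body": {"deltas": [{"translation": [0, 0, 0], "turn": [0.0194, -0.1206, 0], "hand": 0.05}, {"translation": [0, 0, 0], "turn": [0.0194, -0.1206, 0], "hand": 0.05}, {"translation": [0, 0, 0], "turn": [0.0194, -0.1206, 0], "hand": 0.05}, {"translation": [0, 0, 0], "turn": [0.0194, -0.1206, 0], "hand": 0.05}, {"translation": [0, 0, 0], "turn": [0.0194, -0.1206, 0], "hand": 0.05}]}}

```text
time: 4.95
ee_pos: [0.5647, -0.3847, 0.2772]
eef_rot: [0.599, 0.741, 0.225, 0.202]
ft_force: [-0.1, 0.2, -0.5]
width: 0.0499
```

Run:
```python
from h import *
err(TA+np.array([0,0,.15]),AX,YD)
```

```text
t 4.95 pos [ 0.5647 -0.3847  0.2772] move [-0.0768  0.1402  0.0065] turn [ 0.0276  0.0084 -0.0429] j [ 0.1996  0.2182  0.6479  1.7006 -0.7594  1.0211  1.355 ] F [-0.1018  0.2291 -0.5101] w 0.049912864516417375
```

Request:
{"method": "apply_moves", "body": {"deltas": [{"translation": [-0.019, 0.035, 0.0015], "turn": [0.007, 0.002, -0.011], "hand": 0.05}, {"translation": [-0.019, 0.035, 0.0015], "turn": [0.007, 0.002, -0.011], "hand": 0.05}, {"translation": [-0.019, 0.035, 0.0015], "turn": [0.007, 0.002, -0.011], "hand": 0.05}, {"translation": [-0.019, 0.035, 0.0015], "turn": [0.007, 0.002, -0.011], "hand": 0.05}]}}

```text
time: 5.35
ee_pos: [0.4864, -0.2432, 0.2851]
eef_rot: [0.62, 0.724, 0.23, 0.196]
ft_force: [0.6, 0.2, 1.0]
width: 0.0502
```

Run:
```python
from h import *
err(TA+.065*AX,AX,YD)
```

```text
t 5.35 pos [ 0.4864 -0.2432  0.2851] move [-0.0353 -0.0072 -0.0982] turn [-0.0019  0.0031  0.0061] j [ 0.0521 -0.2269  0.5153  2.0419 -0.3823  0.8627  0.9221] F [0.6126 0.246  1.0462] w 0.050167205375759825
```

```bash
cat > s3.py <<'E'
from plan import *
q0=readout.read_state()["joint_positions"];Rt=pose(AX,YD)
m,o=path(q0,[(TA+.045*AX,Rt),(TA-.035*AX,Rt),(TA+.05*AX,Rt)]);print(m,o)
m,o=path(q0,[(TA+np.array([.03,0,.1]),Rt),(TA+.015*AX,Rt),(TA-.035*AX,Rt),(TA+.05*AX,Rt)]);print(m,o)
E
python3 s3.py
```

```text
0.1927425226076358 [(array([ 0.0046, -0.1321,  0.6516,  2.2237, -0.5913,  0.6768,  1.2311]), np.float64(0.19629438322980963)), (array([-0.0419,  0.1004,  0.6702,  2.2193, -0.9551,  0.5921,  1.5199]), np.float64(0.19309255067662168)), (array([-0.0044, -0.1478,  0.6613,  2.2232, -0.5682,  0.6838,  1.2127]), np.float64(0.1927425226076358))]
0.19419490121081973 [(array([ 0.0081, -0.1017,  0.5609,  2.0632, -0.5098,  0.7593,  1.0405]), np.float64(0.284496443104282)), (array([ 0.0089, -0.0461,  0.6382,  2.2255, -0.7189,  0.6359,  1.3329]), np.float64(0.1944713454656819)), (array([-0.0025,  0.0987,  0.6281,  2.2177, -0.9489,  0.5885,  1.5142]), np.float64(0.1944713454656819)), (array([ 0.0338, -0.141 ,  0.6254,  2.2219, -0.5812,  0.6867,  1.2223]), np.float64(0.19419490121081973))]
```

Request:
{"method": "apply_moves", "body": {"deltas": [{"translation": [-0.006, -0.0014, -0.028], "turn": [0, 0.001, 0.003], "hand": 0.05}, {"translation": [-0.006, -0.0014, -0.028], "turn": [0, 0.001, 0.003], "hand": 0.05}, {"translation": [-0.006, -0.0014, -0.028], "turn": [0, 0, 0], "hand": 0.05}, {"translation": [-0.006, -0.0014, -0.028], "turn": [0, 0, 0], "hand": 0.05}, {"translation": [0, 0, 0], "turn": [0, 0, 0], "hand": 0.05}]}}

```text
time: 5.85
ee_pos: [0.4656, -0.2395, 0.182]
eef_rot: [0.611, 0.729, 0.235, 0.198]
ft_force: [-0.5, 0.3, 0.2]
width: 0.05
```

Run:
```python
from h import *
err(TA+.01*AX,AX,YD)
```

```text
t 5.85 pos [ 0.4656 -0.2395  0.182 ] move [ 0.0167 -0.0059 -0.0401] turn [-0.0012  0.0147 -0.0158] j [ 0.0016 -0.1598  0.6379  2.2205 -0.5728  0.6875  1.2124] F [-0.5383  0.3011  0.2402] w 0.050014231834602525
```

Request:
{"method": "apply_moves", "body": {"deltas": [{"translation": [0.001, -0.005, -0.008], "turn": [0, 0.007, -0.008], "hand": 0.05}, {"translation": [0.004, -0.002, -0.008], "turn": [0, 0.007, -0.008], "hand": 0.05}, {"translation": [0.006, 0.001, -0.012], "turn": [0, 0, 0], "hand": 0.05}, {"translation": [0.005, 0.001, -0.012], "turn": [0, 0, 0], "hand": 0.05}]}}

```text
time: 6.25
ee_pos: [0.4878, -0.2461, 0.1481]
eef_rot: [0.617, 0.726, 0.231, 0.198]
ft_force: [0.2, 0.3, -0.0]
width: 0.05
```

Run:
```python
from h import *
err(TA-.035*AX,AX,YD)
im=camera("scene");im2=camera("top")
f=lambda im,x,y:cv2.resize(im[y:y+90,x:x+60,::-1],(400,600),interpolation=cv2.INTER_CUBIC)
cv2.imwrite("pics/s3.png",np.hstack([f(im,140,150),f(im2,315,110)]))
```

```text
t 6.25 pos [ 0.4878 -0.2461  0.1481] move [ 0.0199  0.0048 -0.0431] turn [ 0.0017  0.008  -0.0004] j [-0.0388 -0.0366  0.6829  2.2134 -0.733   0.6347  1.3414] F [ 0.2428  0.2719 -0.0306] w 0.05000301039548544
```

View pics/s3.png

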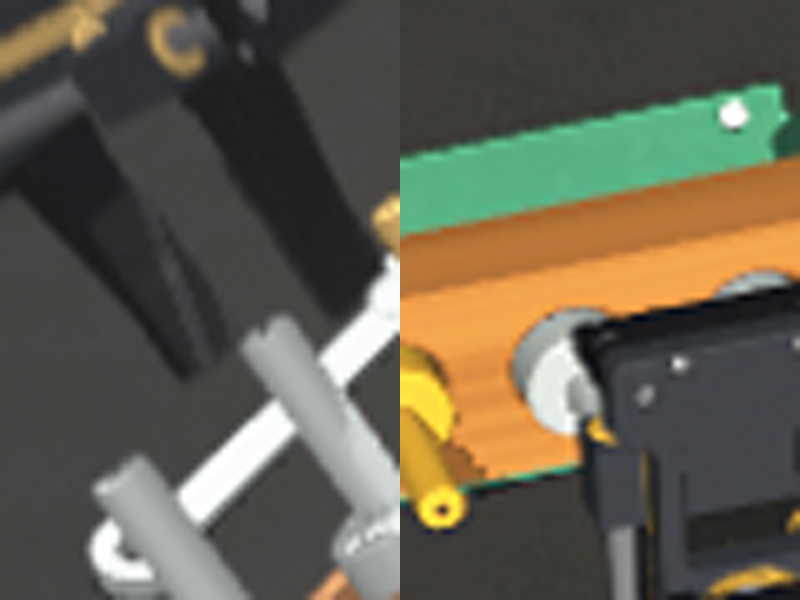

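The crop shows the shaft tip at (270,330) between the fingertips, nearer the lower one. I'll correct that on the way down.

Request:
{"method": "apply_moves", "body": {"deltas": [{"translation": [0, 0.001, -0.009], "turn": [0, 0.004, 0], "hand": 0.05}, {"translation": [0.006, 0.001, -0.011], "turn": [0, 0.004, 0], "hand": 0.05}, {"translation": [0.007, 0.001, -0.011], "turn": [0, 0, 0], "hand": 0.05}, {"translation": [0.006, 0.001, -0.01], "turn": [0, 0, 0], "hand": 0.05}]}}

```text
time: 6.75
ee_pos: [0.5102, -0.2426, 0.1099]
eef_rot: [0.617, 0.727, 0.229, 0.196]
ft_force: [-0.3, 0.9, 0.6]
width: 0.0496
```

Run:
```python
from h import *
err(TA-.035*AX,AX,YD)
```

```text
t 6.75 pos [ 0.5102 -0.2426  0.1099] move [-0.0025  0.0012 -0.0049] turn [ 0.0023  0.0022 -0.0017] j [-0.0472  0.0964  0.6796  2.2078 -0.9379  0.6012  1.5063] F [-0.3395  0.9387  0.6444] w 0.04957517888369769
```

Request:
{"method": "apply_moves", "body": {"deltas": [{"translation": [-0.002, 0.001, -0.004], "turn": [0, 0, 0], "hand": 0.05}, {"translation": [0, 0, 0], "turn": [0, 0, 0], "hand": 0.01}, {"translation": [0, 0, 0], "turn": [0, 0, 0], "hand": 0.01}, {"translation": [0, 0, 0], "turn": [0, 0, 0], "hand": 0.01}, {"translation": [0, 0, 0], "turn": [0, 0, 0], "hand": 0.01}], "newtons": 50}}

```text
time: 7.25
ee_pos: [0.5094, -0.2419, 0.1082]
eef_rot: [0.617, 0.727, 0.229, 0.197]
ft_force: [0.5, -0.0, 0.3]
width: 0.0258
```

Request:
{"method": "apply_moves", "body": {"deltas": [{"translation": [0, 0, 0], "turn": [0, 0, 0], "hand": 0.01}, {"translation": [0, 0, 0], "turn": [0, 0, 0], "hand": 0.01}]}}

```text
time: 7.45
ee_pos: [0.5086, -0.2419, 0.108]
eef_rot: [0.617, 0.727, 0.229, 0.196]
ft_force: [-0.4, -0.5, -4.7]
width: 0.0149
```

Run:
```python
from h import *
err(TA-.035*AX,AX,YD)
```

```text
t 7.45 pos [ 0.5086 -0.2419  0.108 ] move [-0.0009  0.0006 -0.0029] turn [ 0.0021  0.003  -0.0022] j [-0.0459  0.0967  0.6796  2.2132 -0.9464  0.5991  1.5173] F [-0.4378 -0.5071 -4.7019] w 0.014943445008258689
```

Request:
{"method": "apply_moves", "body": {"deltas": [{"translation": [-0.0034, -0.0005, 0.005], "turn": [0, 0, 0], "hand": 0.01}, {"translation": [-0.0068, -0.0011, 0.0098], "turn": [0, 0, 0], "hand": 0.01}, {"translation": [-0.0068, -0.0011, 0.0098], "turn": [0, 0, 0], "hand": 0.01}]}}

```text
time: 7.75
ee_pos: [0.491, -0.2434, 0.131]
eef_rot: [0.617, 0.727, 0.228, 0.195]
ft_force: [5.2, -0.6, -5.8]
width: 0.0147
```

Run:
```python
from h import *
err(TA+.02*AX,AX,YD)
```

```text
t 7.75 pos [ 0.491  -0.2434  0.131 ] move [-0.0144 -0.0029  0.0191] turn [ 0.0023 -0.0009 -0.0033] j [-0.0546  0.0064  0.6968  2.2214 -0.796   0.6193  1.3989] F [ 5.229  -0.6452 -5.8336] w 0.014749883030676656
```

Lifted 28 mm so far, and about 6 N of weight shows. I'll keep going.

Request:
{"method": "apply_moves", "body": {"deltas": [{"translation": [-0.0068, -0.0013, 0.0095], "turn": [0, 0, 0], "hand": 0.01}, {"translation": [-0.0075, -0.0013, 0.0098], "turn": [0, 0, 0], "hand": 0.01}, {"translation": [-0.0068, -0.0011, 0.0098], "turn": [0, 0, 0], "hand": 0.01}, {"translation": [-0.003, -0.0011, 0.025], "turn": [0, 0, 0], "hand": 0.01}, {"translation": [0, 0, 0.03], "turn": [0, 0, 0], "hand": 0.01}]}}

```text
time: 8.25
ee_pos: [0.4596, -0.2448, 0.209]
eef_rot: [0.619, 0.729, 0.225, 0.187]
ft_force: [1.0, 0.2, -6.2]
width: 0.0148
```

Request:
{"method": "apply_moves", "body": {"deltas": [{"translation": [0, 0, 0.035], "turn": [0, 0, 0], "hand": 0.01}, {"translation": [0, 0, 0.03], "turn": [0, 0, 0], "hand": 0.01}]}}

```text
time: 8.45
ee_pos: [0.4567, -0.2436, 0.2732]
eef_rot: [0.62, 0.73, 0.224, 0.184]
ft_force: [1.4, 0.0, -6.2]
width: 0.015
```

Run:
```python
from h import *
err([.5,-.1,.28],[0,0,1],YD)
```

```text
t 8.45 pos [ 0.4567 -0.2436  0.2732] move [0.0433 0.1436 0.0068] turn [-0.103   0.5784 -0.0031] j [ 0.0429 -0.2705  0.5474  2.0802 -0.3399  0.8903  0.9284] F [ 1.3995  0.0384 -6.2217] w 0.01498832774442266
```

Request:
{"method": "apply_moves", "body": {"deltas": [{"translation": [0.0087, 0.0287, 0.002], "turn": [-0.0206, 0.1157, 0], "hand": 0.01}, {"translation": [0.0087, 0.0287, 0.002], "turn": [-0.0206, 0.1157, 0], "hand": 0.01}, {"translation": [0.0087, 0.0287, 0.002], "turn": [-0.0206, 0.1157, 0], "hand": 0.01}, {"translation": [0.0087, 0.0287, 0.002], "turn": [-0.0206, 0.1157, 0], "hand": 0.01}, {"translation": [0.0087, 0.0287, 0.002], "turn": [-0.0206, 0.1157, 0], "hand": 0.01}]}}

```text
time: 8.95
ee_pos: [0.4952, -0.1034, 0.2868]
eef_rot: [0.654, 0.757, -0.01, -0.001]
ft_force: [0.2, -0.8, -6.8]
width: 0.0156
```

Request:
{"method": "apply_moves", "body": {"deltas": [{"translation": [0.01, 0.041, 0], "turn": [0, 0, -0.01], "hand": 0.01}, {"translation": [0.01, 0.041, 0], "turn": [0, 0, -0.01], "hand": 0.01}, {"translation": [0.01, 0.041, 0], "turn": [0, 0, -0.01], "hand": 0.01}, {"translation": [0.01, 0.041, 0], "turn": [0, 0, -0.01], "hand": 0.01}, {"translation": [0.01, 0.041, 0], "turn": [0, 0, -0.01], "hand": 0.01}]}}

```text
time: 9.45
ee_pos: [0.5454, 0.1095, 0.2801]
eef_rot: [0.674, 0.739, -0.016, -0.007]
ft_force: [1.7, -0.4, -5.3]
width: 0.015
```

Run:
```python
from h import *
err([.594,.228,.26],[0,0,1],[.997,.082,0])
```

```text
t 9.45 pos [0.5454 0.1095 0.2801] move [ 0.0486  0.1185 -0.0201] turn [ 0.0149 -0.0322 -0.0097] j [-0.2848  0.1858  0.0014  1.5517  0.0052  1.4391 -0.1925] F [ 1.6581 -0.4383 -5.2887] w 0.015003415303745276
```

Request:
{"method": "apply_moves", "body": {"deltas": [{"translation": [0.016, 0.039, -0.006], "turn": [0.005, -0.0107, -0.003], "hand": 0.01}, {"translation": [0.016, 0.039, -0.006], "turn": [0.005, -0.0107, -0.003], "hand": 0.01}, {"translation": [0.012, 0.03, -0.006], "turn": [0.005, -0.0107, -0.003], "hand": 0.01}, {"translation": [0, 0, 0], "turn": [0, 0, 0], "hand": 0.01}]}}

```text
time: 9.85
ee_pos: [0.5872, 0.2301, 0.2555]
eef_rot: [0.674, 0.738, -0.002, -0.004]
ft_force: [-1.1, -1.0, -7.5]
width: 0.015
```

Run:
```python
from h import *
err([.594,.228,.26],[0,0,1],[.997,.082,0])
s=readout.read_state()["ee_pos"]
for n in("scene","top"):
    im=camera(n);np.save(n+"1.npy",im)
    for h in(-.075,-.025,.035):print(n,h,proj(n,s+np.array([0,0,h])))
im=np.load("scene1.npy");im2=np.load("top1.npy")
f=lambda im,x,y:cv2.resize(im[y:y+120,x:x+80,::-1],(400,600),interpolation=cv2.INTER_CUBIC)
cv2.imwrite("pics/s4.png",np.hstack([f(im,305,65),f(im2,100,80)]))
```

```text
t 9.85 pos [0.5872 0.2301 0.2555] move [ 0.0068 -0.0021  0.0045] turn [-0.0018 -0.0087 -0.0086] j [-0.4021  0.3414 -0.0534  1.4087  0.0126  1.399  -0.364 ] F [-1.1146 -1.01   -7.4529] w 0.014986395816716805
scene -0.075 [348.8578  97.3655]
scene -0.025 [351.5293  76.5952]
scene 0.035 [354.9373  50.0992]
top -0.075 [128.8445 138.5501]
top -0.025 [120.8362 133.3249]
top 0.035 [109.8247 126.14  ]
```

View pics/s4.png

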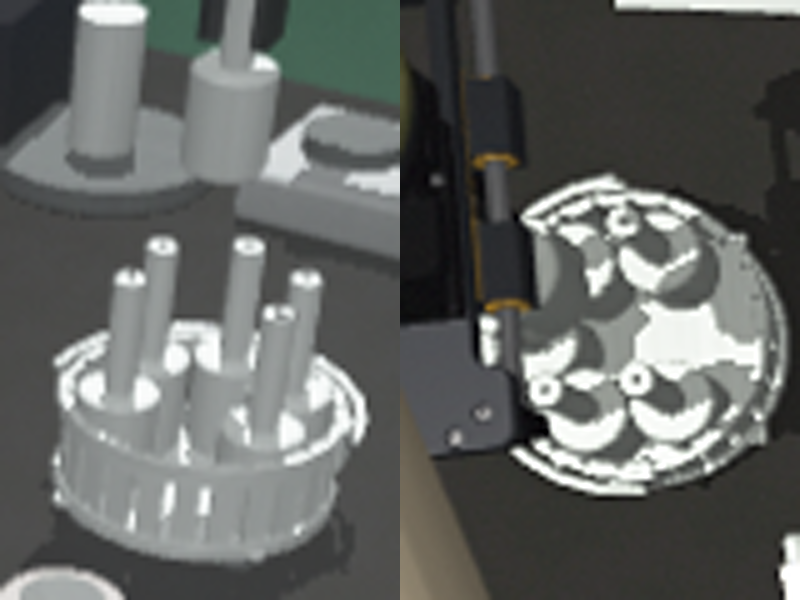

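```bash
cat > held.py <<'E'
from h import *
import sys
def held(im,s,rows=None):
    g=cv2.GaussianBlur(im,(0,0),.6).astype(float).sum(2)
    f=proj("scene",s+np.array([0,0,-.075]));t=proj("scene",s+np.array([0,0,-.025]))
    out=[]
    for y in np.arange(int(t[1])+4,int(f[1])-2):
        xc=f[0]+(t[0]-f[0])*(y-f[1])/(t[1]-f[1]);d=np.diff(g[y])
        r=[]
        for e in(-8.5,8.5):
            x0=int(round(xc+e));w=np.abs(d[x0-4:x0+4]);i=w.argmax();i=min(max(i,1),6)
            r.append(x0-4+i+.5+(w[i-1]*-1+w[i+1])/(w[i-1:i+2].sum()+1e-9))
        out.append([y,xc,*r,(r[0]+r[1])/2-xc])
    return np.array(out)
if __name__=="__main__":
    s=readout.read_state()["ee_pos"];im=np.load(sys.argv[1]);o=held(im,s);print(o);print(np.polyfit(o[:,0]-o[:,0].mean(),o[:,4],1))
E
python3 held.py scene1.npy
```

```text
[[ 80.     350.5051 342.614  360.3028   0.9533]
 [ 81.     350.3772 342.4816 360.2      0.9636]
 [ 82.     350.2494 342.4172 360.1894   1.054 ]
 [ 83.     350.1215 342.3774 359.7317   0.9331]
 [ 84.     349.9936 342.3255 359.5958   0.967 ]
 [ 85.     349.8658 341.7766 359.506    0.7755]
 [ 86.     349.7379 341.7083 359.4405   0.8365]
 [ 87.     349.6101 341.8008 359.3606   0.9706]
 [ 88.     349.4822 341.6429 359.2707   0.9746]
 [ 89.     349.3544 340.2708 359.1345   0.3483]
 [ 90.     349.2265 340.7653 360.6847   1.4985]
 [ 91.     349.0986 340.6556 361.0356   1.7469]
 [ 92.     348.9708 340.4318 359.8717   1.181 ]
 [ 93.     348.8429 340.2111 359.5969   1.0611]
 [ 94.     348.7151 340.2885 358.5466   0.7025]]
[0.0128 0.9978]
```

Run:
```python
from h import *
s=readout.read_state()["ee_pos"];im=np.load("scene1.npy");g=cv2.GaussianBlur(im,(0,0),.5).astype(float).sum(2)
a=np.linspace(0,2*np.pi,200)
low=max(proj("scene",s+np.array([r*np.cos(t),r*np.sin(t),-.075+z]))[1] for t in a for r,z in((.017,0),(.020,.004)))
lowsh=max(proj("scene",s+np.array([.02*np.cos(t),.02*np.sin(t),-.025]))[1] for t in a)
print("pred foot low",low,"shoulder low",lowsh)
for x in(347,348,349,350,351):print(x,g[94:106,x].astype(int), "sh",g[74:86,x+2].astype(int))
```

```text
pred foot low 100.67946650496684 shoulder low 80.14291491898982
347 [431 432 433 433 432 431 404 315 222 222 226 228] sh [378 404 416 427 455 498 517 516 460 440 438 438]
348 [438 437 435 436 433 433 415 345 247 228 225 228] sh [420 424 425 428 446 489 519 519 470 443 438 439]
349 [435 435 433 433 434 432 418 356 253 228 228 225] sh [436 436 438 439 446 480 514 517 480 444 438 437]
350 [436 437 437 436 436 433 423 362 256 228 229 230] sh [440 442 442 441 449 480 510 518 486 447 444 442]
351 [441 442 441 441 441 438 427 365 265 244 248 255] sh [439 441 439 436 444 477 509 515 486 450 445 446]
```

The held shaft is upright in the scene view: foot at crop (227,165), edge slope about 0. It sits about 1 px to the right of the predicted position. I'll go down to just above the shoulders and check again.

Request:
{"method": "apply_moves", "body": {"deltas": [{"translation": [0.003, -0.001, -0.025], "turn": [-0.001, -0.004, -0.004], "hand": 0.01}, {"translation": [0.002, -0.0006, -0.025], "turn": [-0.001, -0.004, -0.004], "hand": 0.01}, {"translation": [0, 0, -0.025], "turn": [0, 0, 0], "hand": 0.01}, {"translation": [0, 0, -0.02], "turn": [0, 0, 0], "hand": 0.01}, {"translation": [0, 0, 0], "turn": [0, 0, 0], "hand": 0.01}]}}

```text
time: 10.45
ee_pos: [0.5927, 0.2157, 0.1583]
eef_rot: [0.682, 0.731, -0.003, 0.002]
ft_force: [-0.5, -0.2, -6.3]
width: 0.0146
```

Run:
```python
from h import *
err([.5925,.2285,.155],[0,0,1],[.997,.082,0])
im=camera("scene");np.save("scene2.npy",im);s=readout.read_state()["ee_pos"]
for h in(-.077,-.027,.033):print(h,proj("scene",s+np.array([0,0,h])))
cv2.imwrite("pics/s5.png",cv2.resize(im[95:170,300:400,::-1],(800,600),interpolation=cv2.INTER_CUBIC))
```

```text
t 10.45 pos [0.5927 0.2157 0.1583] move [-0.0002  0.0128 -0.0033] turn [ 0.0072 -0.0005  0.0125] j [-0.3894  0.3966 -0.0457  1.5406  0.0256  1.2083 -0.3711] F [-0.5374 -0.2439 -6.3079] w 0.01463072693123756
-0.077 [343.8971 137.7512]
-0.027 [346.3296 118.8868]
0.033 [349.4252  94.8809]
```

View pics/s5.png

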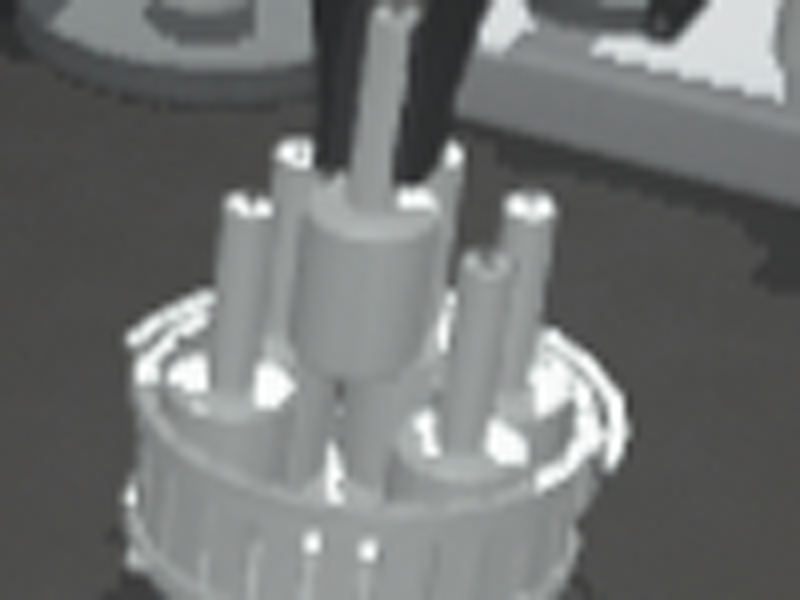

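Held tip is at (397,10), neighbours' tips at (248,205), (294,152), (530,205) and (487,262). Foot is still above the shoulders, and everything is upright. I'll correct the 13 mm y drift in slow steps.

Request:
{"method": "apply_moves", "body": {"deltas": [{"translation": [0, 0.006, 0], "turn": [0.003, 0, 0.006], "hand": 0.01}, {"translation": [0, 0.005, 0], "turn": [0.003, 0, 0.006], "hand": 0.01}, {"translation": [0, 0, 0], "turn": [0, 0, 0], "hand": 0.01}]}}

```text
time: 10.8
ee_pos: [0.5952, 0.2272, 0.1642]
eef_rot: [0.678, 0.735, 0.003, 0.002]
ft_force: [0.1, 0.6, -5.8]
width: 0.0152
```

Run:
```python
from h import *
err([.593,.2285,.155],[0,0,1],[.997,.082,0])
```

```text
t 10.8 pos [0.5952 0.2272 0.1642] move [-0.0022  0.0013 -0.0092] turn [-0.0019  0.0061  0.0016] j [-0.3967  0.3989 -0.052   1.5245  0.0226  1.2124 -0.3719] F [ 0.1092  0.5691 -5.8169] w 0.015158741128308008
```

Request:
{"method": "apply_moves", "body": {"deltas": [{"translation": [-0.002, 0.001, -0.004], "turn": [0, 0.005, 0], "hand": 0.01}, {"translation": [0, 0, 0], "turn": [0, 0, 0], "hand": 0.01}]}}

```text
time: 11.0
ee_pos: [0.5936, 0.2289, 0.1614]
eef_rot: [0.678, 0.735, 0.002, -0.0]
ft_force: [-0.5, 1.0, -6.6]
width: 0.0149
```

Request:
{"method": "apply_moves", "body": {"deltas": [{"translation": [0, 0, 0], "turn": [0, 0, 0], "hand": 0.01}]}}

```text
time: 11.1
ee_pos: [0.5937, 0.2289, 0.1616]
eef_rot: [0.678, 0.735, 0.002, 0.0]
ft_force: [0.2, 0.2, -6.0]
width: 0.015
```

Run:
```python
from h import *
for i in range(3):
    err([.593,.2285,.15],[0,0,1],[.997,.082,0]);camera("scene")
```

```text
t 11.1 pos [0.5937 0.2289 0.1616] move [-0.0007 -0.0004 -0.0116] turn [-0.0029  0.003   0.001 ] j [-0.398   0.401  -0.0532  1.5273  0.0208  1.2099 -0.3732] F [ 0.2361  0.1719 -5.975 ] w 0.01503680436365686
t 11.15 pos [0.5935 0.229  0.1615] move [-0.0005 -0.0005 -0.0115] turn [-0.0029  0.0027  0.0009] j [-0.3981  0.4012 -0.0533  1.5274  0.0207  1.2099 -0.3732] F [ 0.4514 -0.1862 -5.9035] w 0.014878242181204331
t 11.2 pos [0.5936 0.2289 0.1614] move [-0.0006 -0.0004 -0.0114] turn [-0.0028  0.0026  0.001 ] j [-0.398   0.4012 -0.0532  1.5275  0.0207  1.2099 -0.3732] F [ 0.0867  0.5972 -6.7037] w 0.01491729246206982
```

Request:
{"method": "apply_moves", "body": {"deltas": [{"translation": [-0.0005, -0.0004, -0.005], "turn": [-0.002, 0.002, 0], "hand": 0.01}, {"translation": [0, 0, -0.005], "turn": [0, 0, 0], "hand": 0.01}, {"translation": [0, 0, -0.004], "turn": [0, 0, 0], "hand": 0.01}, {"translation": [0, 0, -0.002], "turn": [0, 0, 0], "hand": 0.01}]}}

```text
time: 11.65
ee_pos: [0.593, 0.2282, 0.1439]
eef_rot: [0.678, 0.735, 0.0, 0.0]
ft_force: [0.2, 0.6, -6.6]
width: 0.0151
```

Run:
```python
from h import *
err([.593,.2285,.14],[0,0,1],[.997,.082,0])
```

```text
t 11.65 pos [0.593  0.2282 0.1439] move [ 0.      0.0003 -0.0039] turn [-0.0003  0.0003  0.0013] j [-0.398   0.416  -0.0532  1.5453  0.0231  1.1804 -0.3747] F [ 0.1828  0.6167 -6.6378] w 0.015128711952405238
```

Request:
{"method": "apply_moves", "body": {"deltas": [{"translation": [0, 0, -0.003], "turn": [0, 0, 0], "hand": 0.01}, {"translation": [0, 0, -0.003], "turn": [0, 0, 0], "hand": 0.01}]}}

```text
time: 11.85
ee_pos: [0.593, 0.2281, 0.1373]
eef_rot: [0.678, 0.735, 0.0, -0.0]
ft_force: [-0.7, 1.2, -6.7]
width: 0.0152
```

Request:
{"method": "apply_moves", "body": {"deltas": [{"translation": [0, 0, -0.003], "turn": [0, 0, 0], "hand": 0.01}]}}

```text
time: 11.95
ee_pos: [0.593, 0.2281, 0.134]
eef_rot: [0.678, 0.735, 0.0, -0.0]
ft_force: [0.4, -0.1, -5.9]
width: 0.0153
```

Request:
{"method": "apply_moves", "body": {"deltas": [{"translation": [0, 0, -0.004], "turn": [0, 0, 0], "hand": 0.01}, {"translation": [0, 0, -0.004], "turn": [0, 0, 0], "hand": 0.01}]}}

```text
time: 12.15
ee_pos: [0.5931, 0.2282, 0.1255]
eef_rot: [0.678, 0.735, 0.0, 0.0]
ft_force: [0.7, 0.3, -6.7]
width: 0.0147
```

Request:
{"method": "apply_moves", "body": {"deltas": [{"translation": [0, 0, -0.004], "turn": [0, 0, 0], "hand": 0.01}, {"translation": [0, 0, -0.004], "turn": [0, 0, 0], "hand": 0.01}]}}

```text
time: 12.35
ee_pos: [0.5931, 0.2282, 0.1167]
eef_rot: [0.678, 0.735, 0.0, 0.0]
ft_force: [-0.2, 0.5, -6.2]
width: 0.0153
```

Request:
{"method": "apply_moves", "body": {"deltas": [{"translation": [0, 0, -0.004], "turn": [0, 0, 0], "hand": 0.01}, {"translation": [0, 0, -0.003], "turn": [0, 0, 0], "hand": 0.01}]}}

```text
time: 12.55
ee_pos: [0.593, 0.2281, 0.1089]
eef_rot: [0.678, 0.735, 0.0, -0.0]
ft_force: [-0.2, -0.6, -6.6]
width: 0.0147
```

Request:
{"method": "apply_moves", "body": {"deltas": [{"translation": [0, 0, -0.004], "turn": [0, 0, 0], "hand": 0.01}, {"translation": [0, 0, -0.004], "turn": [0, 0, 0], "hand": 0.01}]}}

```text
time: 12.75
ee_pos: [0.5931, 0.2281, 0.1003]
eef_rot: [0.678, 0.735, 0.0, -0.0]
ft_force: [0.5, 0.6, -6.2]
width: 0.0154
```

Request:
{"method": "apply_moves", "body": {"deltas": [{"translation": [0, 0, -0.003], "turn": [0, 0, 0], "hand": 0.01}]}}

```text
time: 12.85
ee_pos: [0.593, 0.2282, 0.0969]
eef_rot: [0.678, 0.735, 0.0, -0.0]
ft_force: [-0.8, -0.1, -5.2]
width: 0.0152
```

Request:
{"method": "apply_moves", "body": {"deltas": [{"translation": [0, 0, -0.0015], "turn": [0, 0, 0], "hand": 0.01}]}}

```text
time: 12.95
ee_pos: [0.5929, 0.2281, 0.0949]
eef_rot: [0.678, 0.735, 0.0, -0.0]
ft_force: [0.2, -0.2, -7.0]
width: 0.0151
```

Request:
{"method": "apply_moves", "body": {"deltas": [{"translation": [0, 0, -0.0015], "turn": [0, 0, 0], "hand": 0.01}]}}

```text
time: 13.05
ee_pos: [0.5929, 0.2281, 0.0933]
eef_rot: [0.678, 0.735, 0.0, -0.0]
ft_force: [-0.5, -0.0, -6.6]
width: 0.0152
```

Request:
{"method": "apply_moves", "body": {"deltas": [{"translation": [0, 0, -0.0015], "turn": [0, 0, 0], "hand": 0.01}]}}

```text
time: 13.15
ee_pos: [0.5931, 0.2283, 0.0925]
eef_rot: [0.678, 0.735, 0.0, -0.0]
ft_force: [-4.5, -1.8, 7.6]
width: 0.015
```

Request:
{"method": "apply_moves", "body": {"deltas": [{"translation": [0, 0, -0.0015], "turn": [0, 0, 0], "hand": 0.01}]}}

```text
time: 13.25
ee_pos: [0.5933, 0.2285, 0.0924]
eef_rot: [0.678, 0.735, 0.001, 0.0]
ft_force: [-7.1, -3.5, 12.2]
width: 0.015
```

Request:
{"method": "apply_moves", "body": {"deltas": [{"translation": [0, 0, -0.001], "turn": [0, 0, 0], "hand": 0.01}]}}

```text
time: 13.35
ee_pos: [0.5934, 0.2285, 0.0925]
eef_rot: [0.678, 0.735, 0.001, 0.0]
ft_force: [-3.0, -0.3, -0.1]
width: 0.0153
```

It is on the floor at TCP z 0.0925, as expected. Now I'll release and rise.

Request:
{"method": "apply_moves", "body": {"deltas": [{"translation": [0, 0, 0], "turn": [0, 0, 0], "hand": 0.032}, {"translation": [0, 0, 0], "turn": [0, 0, 0], "hand": 0.032}, {"translation": [0, 0, 0], "turn": [0, 0, 0], "hand": 0.032}]}}

```text
time: 13.65
ee_pos: [0.5952, 0.2293, 0.0945]
eef_rot: [0.678, 0.735, 0.003, 0.001]
ft_force: [0.7, 0.0, 0.9]
width: 0.029
```

Request:
{"method": "apply_moves", "body": {"deltas": [{"translation": [0, 0, 0.005], "turn": [0, 0, 0], "hand": 0.032}, {"translation": [0, 0, 0.01], "turn": [0, 0, 0], "hand": 0.032}, {"translation": [0, 0, 0.015], "turn": [0, 0, 0], "hand": 0.032}, {"translation": [0, 0, 0.015], "turn": [0, 0, 0], "hand": 0.032}, {"translation": [0, 0, 0.02], "turn": [0, 0, 0], "hand": 0.032}]}}

```text
time: 14.15
ee_pos: [0.5948, 0.2291, 0.1632]
eef_rot: [0.678, 0.735, 0.003, 0.001]
ft_force: [-0.2, 0.1, -0.2]
width: 0.0319
```

Request:
{"method": "apply_moves", "body": {"deltas": [{"translation": [0, 0, 0.03], "turn": [0, 0, 0], "hand": 0.05}, {"translation": [-0.01, -0.02, 0.035], "turn": [0, 0, 0], "hand": 0.05}, {"translation": [-0.01, -0.04, 0.015], "turn": [0, 0, 0.015], "hand": 0.05}, {"translation": [-0.01, -0.04, 0], "turn": [0, 0, 0.015], "hand": 0.05}, {"translation": [-0.01, -0.04, 0], "turn": [0, 0, 0.015], "hand": 0.05}]}}

```text
time: 14.65
ee_pos: [0.5543, 0.093, 0.2573]
eef_rot: [0.657, 0.754, 0.009, 0.003]
ft_force: [0.4, -1.6, 1.1]
width: 0.0498
```

```bash
cat > s4.py <<'E'
from plan import *
q0=readout.read_state()["joint_positions"];Rt=pose(AX,YD);D=pose([0,0,1],YD);a=np.array
err([.5,-.1,.28],[0,0,1],YD)
for w0 in ([],[(a([.5,-.1,.28]),D)],[(a([.56,-.3,.28]),D)],[(a([.54,-.38,.28]),D),(a([.54,-.38,.28]),Rt)]):
    m,o=path(q0,w0+[(TB+a([0.02,0,.13]),Rt),(TB+.03*AX,Rt),(TB-.035*AX,Rt),(TB+.05*AX,Rt),(TB+a([0,0,.13]),Rt),(a([.5,-.1,.28]),D),(a([.593,.23,.26]),D)],6)
    print(m,[round(float(min((q-LO).min(),(HI-q).min())),2) for q,_ in o],o[-1][0])
E
python3 s4.py;python3 - <<'E'
from h import *
im=camera("scene");im2=camera("top");np.save("scene3.npy",im)
f=lambda im,x,y:cv2.resize(im[y:y+90,x:x+60,::-1],(400,600),interpolation=cv2.INTER_CUBIC)
cv2.imwrite("pics/s6.png",np.hstack([f(im,315,90),f(im2,115,105)]))
E
```

```text
t 14.65 pos [0.5543 0.093  0.2573] move [-0.0543 -0.193   0.0227] turn [-0.01    0.0154  0.0219] j [-0.244   0.1701 -0.0002  1.6172 -0.0059  1.3369 -0.105 ] F [ 0.4328 -1.5729  1.0717] w 0.04975057394001267
0.2792540962715453 [0.5, 0.32, 0.28, 0.33, 0.46, 0.55, 0.66] [-0.4011  0.3455 -0.0531  1.3937  0.0183  1.4028 -0.295 ]
0.293011088174845 [0.55, 0.5, 0.33, 0.29, 0.33, 0.46, 0.55, 0.66] [-0.3676  0.3475 -0.0973  1.3915  0.0335  1.4042 -0.3055]
0.3335442121905494 [0.62, 0.51, 0.33, 0.34, 0.34, 0.47, 0.56, 0.65] [-0.2399  0.3598 -0.2671  1.3828  0.0943  1.4114 -0.3464]
0.33697184432583116 [0.61, 0.62, 0.51, 0.34, 0.35, 0.34, 0.48, 0.56, 0.65] [-0.1909  0.3667 -0.3331  1.3796  0.119   1.4149 -0.3627]
```

View pics/s6.png

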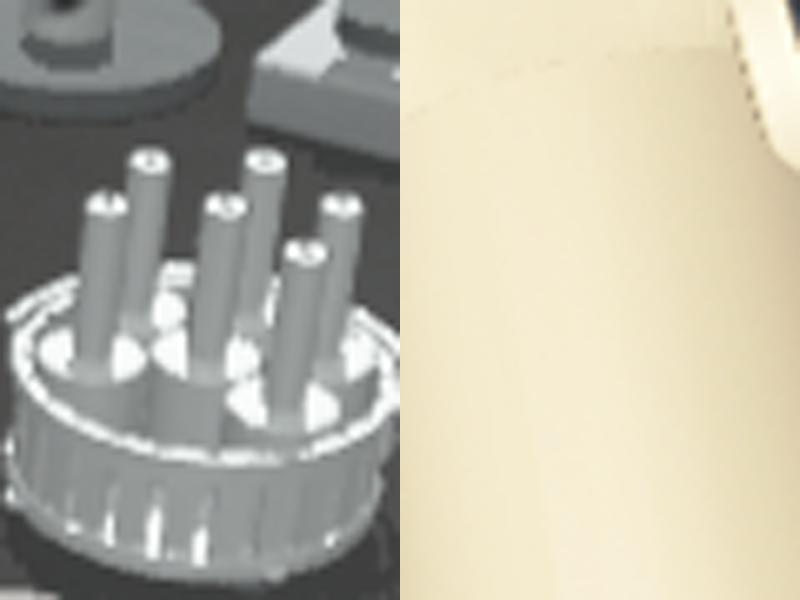

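The picture shows the middle shaft standing at (225,206) among the five, with nothing tipped. I've used 8 pictures. Next I'll check the centring and move straight toward the second shaft.

Run:
```python
from h import *
f=lambda q:np.array([315,90])+(np.array(q)+.5)*.15-.5
p=np.array([onz("scene",f(q),.126)[:2] for q in [(107,206),(150,161),(265,161),(342,206),(306,252),(225,206)]])
def res(v):
    g=v[2]+np.radians([300,240,180,120,60]);return (p[:5]-v[:2]-.042*np.c_[np.cos(g),np.sin(g)]).ravel()
r=least_squares(res,[.594,.228,4.794]);print(r.x,r.fun.reshape(5,2)*1000,"mid-centre mm",(p[5]-r.x[:2])*1000)
C=np.array([.593,.2282])-(p[5]-r.x[:2]);print("outer",C+.042*np.array([np.cos(r.x[2]),np.sin(r.x[2])]))
```

```text
[0.5955 0.2249 4.8022] [[-0.0577 -0.1482]
 [-0.0195  0.1344]
 [ 0.1347  0.0323]
 [-0.1438 -0.6753]
 [ 0.0864  0.6568]] mid-centre mm [ 0.027  -0.3227]
outer [0.5967 0.1867]
```

Request:
{"method": "apply_moves", "body": {"deltas": [{"translation": [0.0, -0.04, 0.005], "turn": [-0.002, 0.003, 0.004], "hand": 0.05}, {"translation": [0.0, -0.045, 0.005], "turn": [-0.002, 0.003, 0.004], "hand": 0.05}, {"translation": [0.0, -0.045, 0.005], "turn": [-0.002, 0.003, 0.004], "hand": 0.05}, {"translation": [0.0, -0.045, 0.005], "turn": [-0.002, 0.003, 0.004], "hand": 0.05}, {"translation": [0.0, -0.045, 0.0], "turn": [-0.002, 0.003, 0.004], "hand": 0.05}]}}

```text
time: 15.25
ee_pos: [0.5542, -0.1317, 0.2864]
eef_rot: [0.648, 0.762, 0.003, 0.003]
ft_force: [0.8, -0.1, 0.4]
width: 0.0501
```

Request:
{"method": "apply_moves", "body": {"deltas": [{"translation": [0, -0.045, 0], "turn": [0, 0, 0], "hand": 0.05}, {"translation": [0, -0.045, 0], "turn": [0, 0, 0], "hand": 0.05}, {"translation": [0, -0.035, 0], "turn": [0, 0, 0], "hand": 0.05}, {"translation": [0, -0.02, 0], "turn": [0, 0, 0], "hand": 0.05}]}}

```text
time: 15.65
ee_pos: [0.5534, -0.2854, 0.2928]
eef_rot: [0.649, 0.761, 0.004, 0.006]
ft_force: [0.1, -0.0, 0.1]
width: 0.0499
```

Run:
```python
from h import *
err(TB+np.array([.02,0,.13]),AX,YD)
```

```text
t 15.65 pos [ 0.5534 -0.2854  0.2928] move [-0.0341 -0.0239 -0.0288] turn [ 0.0976 -0.5877  0.003 ] j [ 0.1954  0.2938  0.2685  1.4074 -0.0832  1.4364  0.6209] F [ 0.0667 -0.0382  0.1026] w 0.04992922056332529
```

Request:
{"method": "apply_moves", "body": {"deltas": [{"translation": [-0.007, -0.005, -0.003], "turn": [0.0195, -0.1175, 0], "hand": 0.05}, {"translation": [-0.007, -0.005, -0.003], "turn": [0.0195, -0.1175, 0], "hand": 0.05}, {"translation": [-0.007, -0.005, -0.003], "turn": [0.0195, -0.1175, 0], "hand": 0.05}, {"translation": [-0.007, -0.005, -0.003], "turn": [0.0195, -0.1175, 0], "hand": 0.05}, {"translation": [-0.007, -0.005, -0.003], "turn": [0.0195, -0.1175, 0], "hand": 0.05}]}}

```text
time: 16.15
ee_pos: [0.5222, -0.3134, 0.2839]
eef_rot: [0.617, 0.723, 0.234, 0.205]
ft_force: [0.4, 1.3, -0.1]
width: 0.05
```

Request:
{"method": "apply_moves", "body": {"deltas": [{"translation": [0, 0, 0], "turn": [0, 0, 0], "hand": 0.05}]}}

```text
time: 16.25
ee_pos: [0.5186, -0.3154, 0.2833]
eef_rot: [0.619, 0.72, 0.235, 0.206]
ft_force: [-0.0, -0.6, -0.7]
width: 0.0497
```

Run:
```python
from h import *
err(TB+.03*AX,AX,YD)
```

```text
t 16.25 pos [ 0.5186 -0.3154  0.2833] move [-0.0363  0.0034 -0.1248] turn [0.0016 0.0268 0.0105] j [ 0.4035 -0.0134  0.3204  1.8978 -0.6069  0.9071  1.1724] F [-0.0497 -0.6022 -0.7207] w 0.04970947312808724
```

Request:
{"method": "apply_moves", "body": {"deltas": [{"translation": [-0.009, 0.001, -0.02], "turn": [0.001, 0.013, 0.005], "hand": 0.05}, {"translation": [-0.009, 0.001, -0.02], "turn": [0.001, 0.013, 0.005], "hand": 0.05}, {"translation": [-0.009, 0.001, -0.02], "turn": [0, 0, 0], "hand": 0.05}, {"translation": [-0.005, 0, -0.015], "turn": [0, 0, 0], "hand": 0.05}, {"translation": [0, 0, -0.01], "turn": [0, 0, 0], "hand": 0.05}]}}

```text
time: 16.75
ee_pos: [0.4898, -0.3112, 0.2054]
eef_rot: [0.615, 0.728, 0.23, 0.198]
ft_force: [-0.3, 0.9, 0.8]
width: 0.0498
```

Run:
```python
from h import *
err(TB+.015*AX,AX,YD)
```

```text
t 16.75 pos [ 0.4898 -0.3112  0.2054] move [ 0.001   0.0006 -0.0591] turn [ 0.0033  0.0065 -0.0057] j [ 0.4239  0.021   0.3377  2.0294 -0.6937  0.8164  1.3428] F [-0.3274  0.9432  0.7899] w 0.04981998182567354
```

Request:
{"method": "apply_moves", "body": {"deltas": [{"translation": [-0.005, 0, -0.018], "turn": [0.003, 0.003, -0.005], "hand": 0.05}, {"translation": [-0.004, 0, -0.016], "turn": [0, 0.003, 0], "hand": 0.05}, {"translation": [0.0, 0, -0.01], "turn": [0, 0, 0], "hand": 0.05}, {"translation": [0, 0, 0], "turn": [0, 0, 0], "hand": 0.05}]}}

```text
time: 17.15
ee_pos: [0.485, -0.3097, 0.1629]
eef_rot: [0.616, 0.728, 0.23, 0.195]
ft_force: [-0.9, 0.1, 0.5]
width: 0.0502
```

Run:
```python
from h import *
err(TB+.01*AX,AX,YD);err(TB-.035*AX,AX,YD)
```

```text
t 17.15 pos [ 0.485  -0.3097  0.1629] move [ 0.0087 -0.0005 -0.0208] turn [ 0.001   0.002  -0.0069] j [ 0.4331  0.0714  0.3397  2.0789 -0.7761  0.7598  1.4491] F [-0.9241  0.0718  0.5066] w 0.05017595690778242
t 17.15 pos [ 0.485  -0.3097  0.1629] move [ 0.0341  0.0036 -0.0576] turn [ 0.001   0.002  -0.0069] j [ 0.4331  0.0714  0.3397  2.0789 -0.7761  0.7598  1.4491] F [-0.9241  0.0718  0.5066] w 0.05017595690778242
```

Request:
{"method": "apply_moves", "body": {"deltas": [{"translation": [0.005, 0, -0.011], "turn": [0, 0.001, -0.006], "hand": 0.05}, {"translation": [0.006, 0.001, -0.011], "turn": [0, 0, 0], "hand": 0.05}, {"translation": [0.007, 0.001, -0.011], "turn": [0, 0, 0], "hand": 0.05}, {"translation": [0.006, 0.001, -0.01], "turn": [0, 0, 0], "hand": 0.05}]}}

```text
time: 17.55
ee_pos: [0.5135, -0.3073, 0.1209]
eef_rot: [0.617, 0.726, 0.229, 0.198]
ft_force: [0.0, 0.6, 0.2]
width: 0.0502
```

Run:
```python
from h import *
err(TB-.035*AX,AX,YD)
```

```text
t 17.55 pos [ 0.5135 -0.3073  0.1209] move [ 0.0056  0.0012 -0.0156] turn [ 0.0039  0.0059 -0.0012] j [ 0.4247  0.1733  0.3101  2.0769 -0.8952  0.6776  1.5387] F [0.0336 0.6069 0.2445] w 0.050160950161573924
```

Request:
{"method": "apply_moves", "body": {"deltas": [{"translation": [0.002, 0.001, -0.007], "turn": [0.003, 0.005, 0], "hand": 0.05}, {"translation": [0.002, 0, -0.006], "turn": [0, 0, 0], "hand": 0.05}, {"translation": [0, 0, 0], "turn": [0, 0, 0], "hand": 0.05}]}}

```text
time: 17.85
ee_pos: [0.519, -0.3048, 0.105]
eef_rot: [0.617, 0.727, 0.229, 0.194]
ft_force: [-1.3, 0.5, 0.3]
width: 0.0502
```

Run:
```python
from h import *
err(TB-.035*AX,AX,YD)
```

```text
t 17.85 pos [ 0.519  -0.3048  0.105 ] move [ 0.0001 -0.0014  0.0003] turn [-0.0007 -0.0014 -0.0035] j [ 0.4256  0.2078  0.2992  2.0751 -0.9269  0.6614  1.5652] F [-1.2914  0.4933  0.2854] w 0.05020847082607734
```

Right on target. Now I'll close the jaws.

Request:
{"method": "apply_moves", "body": {"deltas": [{"translation": [0, -0.001, 0], "turn": [0, 0, -0.003], "hand": 0.01}, {"translation": [0, 0, 0], "turn": [0, 0, 0], "hand": 0.01}, {"translation": [0, 0, 0], "turn": [0, 0, 0], "hand": 0.01}, {"translation": [0, 0, 0], "turn": [0, 0, 0], "hand": 0.01}, {"translation": [0, 0, 0], "turn": [0, 0, 0], "hand": 0.01}], "newtons": 50}}

```text
time: 18.35
ee_pos: [0.5191, -0.3069, 0.1066]
eef_rot: [0.619, 0.726, 0.229, 0.195]
ft_force: [-0.1, -0.8, 0.1]
width: 0.0178
```

Request:
{"method": "apply_moves", "body": {"deltas": [{"translation": [0, 0, 0], "turn": [0, 0, 0], "hand": 0.01}, {"translation": [0, 0, 0], "turn": [0, 0, 0], "hand": 0.01}, {"translation": [-0.0034, -0.0005, 0.005], "turn": [0, 0, 0], "hand": 0.01}, {"translation": [-0.0068, -0.0011, 0.0098], "turn": [0, 0, 0], "hand": 0.01}, {"translation": [-0.0068, -0.0011, 0.0098], "turn": [0, 0, 0], "hand": 0.01}]}}

```text
time: 18.85
ee_pos: [0.5019, -0.3082, 0.1307]
eef_rot: [0.618, 0.726, 0.229, 0.194]
ft_force: [4.5, -0.5, -5.0]
width: 0.0149
```

Run:
```python
from h import *
err(TB+.02*AX,AX,YD)
```

```text
t 18.85 pos [ 0.5019 -0.3082  0.1307] move [-0.014  -0.0029  0.0197] turn [-0.0005 -0.0015 -0.0008] j [ 0.4257  0.1442  0.3243  2.0814 -0.855   0.7038  1.5084] F [ 4.5401 -0.4941 -4.9914] w 0.01491709239065104
```

Request:
{"method": "apply_moves", "body": {"deltas": [{"translation": [-0.0068, -0.0013, 0.0097], "turn": [0, 0, 0], "hand": 0.01}, {"translation": [-0.007, -0.0013, 0.0098], "turn": [0, 0, 0], "hand": 0.01}, {"translation": [-0.0068, -0.0011, 0.0098], "turn": [0, 0, 0], "hand": 0.01}, {"translation": [-0.003, -0.0011, 0.025], "turn": [0, 0, 0], "hand": 0.01}, {"translation": [0, 0, 0.03], "turn": [0, 0, 0], "hand": 0.01}]}}

```text
time: 19.35
ee_pos: [0.4706, -0.3117, 0.2137]
eef_rot: [0.62, 0.726, 0.227, 0.189]
ft_force: [0.6, 0.1, -4.7]
width: 0.0151
```

Request:
{"method": "apply_moves", "body": {"deltas": [{"translation": [0, 0, 0.03], "turn": [0, 0, 0], "hand": 0.01}, {"translation": [0, 0, 0.03], "turn": [0, 0, 0], "hand": 0.01}, {"translation": [0, 0, 0.0], "turn": [0, 0, 0], "hand": 0.01}]}}

```text
time: 19.65
ee_pos: [0.4682, -0.3131, 0.2804]
eef_rot: [0.621, 0.726, 0.227, 0.191]
ft_force: [0.7, -0.5, -5.7]
width: 0.0151
```

Run:
```python
from h import *
err([.51,-.1,.28],[0,0,1],YD)
```

```text
t 19.65 pos [ 0.4682 -0.3131  0.2804] move [ 0.0418  0.2131 -0.0004] turn [-0.0993  0.5928  0.0043] j [ 0.4261 -0.0826  0.3444  1.9499 -0.5525  0.9644  1.18  ] F [ 0.6561 -0.5229 -5.6799] w 0.015056705554041271
```

Request:
{"method": "apply_moves", "body": {"deltas": [{"translation": [0.0085, 0.042, 0.001], "turn": [-0.02, 0.1185, 0], "hand": 0.01}, {"translation": [0.0085, 0.042, 0.001], "turn": [-0.02, 0.1185, 0], "hand": 0.01}, {"translation": [0.0085, 0.042, 0.001], "turn": [-0.02, 0.1185, 0], "hand": 0.01}, {"translation": [0.0085, 0.042, 0.001], "turn": [-0.02, 0.1185, 0], "hand": 0.01}, {"translation": [0.0085, 0.042, 0.001], "turn": [-0.02, 0.1185, 0], "hand": 0.01}]}}

```text
time: 20.15
ee_pos: [0.5007, -0.1117, 0.2816]
eef_rot: [0.657, 0.754, -0.007, 0.002]
ft_force: [1.2, -0.3, -5.3]
width: 0.0149
```

Request:
{"method": "apply_moves", "body": {"deltas": [{"translation": [0.013, 0.042, 0], "turn": [0, 0, -0.012], "hand": 0.01}, {"translation": [0.013, 0.042, 0], "turn": [0, 0, -0.012], "hand": 0.01}, {"translation": [0.013, 0.042, 0], "turn": [0, 0, -0.012], "hand": 0.01}, {"translation": [0.013, 0.042, 0], "turn": [0, 0, -0.012], "hand": 0.01}, {"translation": [0.013, 0.035, 0], "turn": [0, 0, -0.012], "hand": 0.01}]}}

```text
time: 20.65
ee_pos: [0.5645, 0.1019, 0.2737]
eef_rot: [0.678, 0.735, -0.012, -0.005]
ft_force: [0.6, -0.4, -5.3]
width: 0.0153
```

Run:
```python
from h import *
err([.5967,.1865,.26],[0,0,1],[.997,.082,0])
```

```text
t 20.65 pos [0.5645 0.1019 0.2737] move [ 0.0322  0.0846 -0.0137] turn [ 0.0109 -0.0232  0.0026] j [-0.0826  0.2301 -0.2123  1.5148  0.0524  1.4272 -0.2187] F [ 0.5691 -0.4292 -5.259 ] w 0.015322645491483666
```

Request:
{"method": "apply_moves", "body": {"deltas": [{"translation": [0.012, 0.032, -0.002], "turn": [0.005, -0.011, 0.001], "hand": 0.01}, {"translation": [0.011, 0.026, -0.002], "turn": [0.005, -0.011, 0.001], "hand": 0.01}, {"translation": [0.005, 0.01, -0.002], "turn": [0, 0, 0], "hand": 0.01}, {"translation": [0, 0, 0], "turn": [0, 0, 0], "hand": 0.01}, {"translation": [0, 0, 0], "turn": [0, 0, 0], "hand": 0.01}]}}

```text
time: 21.15
ee_pos: [0.5899, 0.1772, 0.2593]
eef_rot: [0.675, 0.738, -0.004, -0.005]
ft_force: [-0.5, 0.4, -4.7]
width: 0.015
```

Run:
```python
from h import *
err([.5967,.1865,.18],[0,0,1],[.997,.082,0])
```

```text
t 21.15 pos [0.5899 0.1772 0.2593] move [ 0.0068  0.0093 -0.0793] turn [-0.0005 -0.0137 -0.0079] j [-0.1707  0.3234 -0.2464  1.4306  0.0728  1.4096 -0.3275] F [-0.4672  0.3984 -4.6552] w 0.01500917823745773
```

Request:
{"method": "apply_moves", "body": {"deltas": [{"translation": [0.003, 0.005, -0.012], "turn": [0, -0.007, -0.004], "hand": 0.01}, {"translation": [0.003, 0.004, -0.012], "turn": [0, -0.007, -0.004], "hand": 0.01}, {"translation": [0, 0, -0.012], "turn": [0, 0, 0], "hand": 0.01}, {"translation": [0, 0, -0.012], "turn": [0, 0, 0], "hand": 0.01}, {"translation": [0, 0, -0.008], "turn": [0, 0, 0], "hand": 0.01}]}}

```text
time: 21.65
ee_pos: [0.5963, 0.1818, 0.1986]
eef_rot: [0.68, 0.733, -0.0, 0.001]
ft_force: [0.9, 0.1, -5.9]
width: 0.0152
```

Request:
{"method": "apply_moves", "body": {"deltas": [{"translation": [0, 0, 0], "turn": [0, 0, 0], "hand": 0.01}]}}

```text
time: 21.75
ee_pos: [0.5955, 0.1812, 0.1967]
eef_rot: [0.68, 0.733, -0.001, 0.0]
ft_force: [-1.1, -1.3, -5.1]
width: 0.0147
```

Run:
```python
from h import *
err([.5967,.1865,.16],[0,0,1],[.997,.082,0])
```

```text
t 21.75 pos [0.5955 0.1812 0.1967] move [ 0.0012  0.0053 -0.0367] turn [ 0.0026 -0.0011  0.0067] j [-0.178   0.3629 -0.2449  1.5108  0.092   1.281  -0.3587] F [-1.0538 -1.3056 -5.1207] w 0.01466103779789649
```

Request:
{"method": "apply_moves", "body": {"deltas": [{"translation": [0.0006, 0.003, -0.01], "turn": [0.002, 0, 0.006], "hand": 0.01}, {"translation": [0.0006, 0.0023, -0.01], "turn": [0, 0, 0], "hand": 0.01}, {"translation": [0, 0, -0.008], "turn": [0, 0, 0], "hand": 0.01}, {"translation": [0, 0, -0.004], "turn": [0, 0, 0], "hand": 0.01}, {"translation": [0, 0, 0], "turn": [0, 0, 0], "hand": 0.01}]}}

```text
time: 22.25
ee_pos: [0.5971, 0.1871, 0.1623]
eef_rot: [0.678, 0.735, -0.0, -0.0]
ft_force: [-0.3, 0.4, -4.4]
width: 0.0152
```

Run:
```python
from h import *
err([.5967,.1865,.145],[0,0,1],[.997,.082,0])
im=camera("scene");np.save("scene5.npy",im);s=readout.read_state()["ee_pos"]
for h in(-.077,-.027,.033):print(h,proj("scene",s+np.array([0,0,h])))
cv2.imwrite("pics/s7.png",cv2.resize(im[95:170,300:400,::-1],(800,600),interpolation=cv2.INTER_CUBIC))
```

```text
t 22.25 pos [0.5971 0.1871 0.1623] move [-0.0004 -0.0006 -0.0173] turn [ 0.     -0.0003  0.0001] j [-0.1841  0.3941 -0.2466  1.5435  0.0999  1.2167 -0.3653] F [-0.3275  0.37   -4.4325] w 0.015189245854965222
-0.077 [340.1838 142.0089]
-0.027 [342.5682 122.8511]
0.033 [345.6064  98.4406]
```

View pics/s7.png

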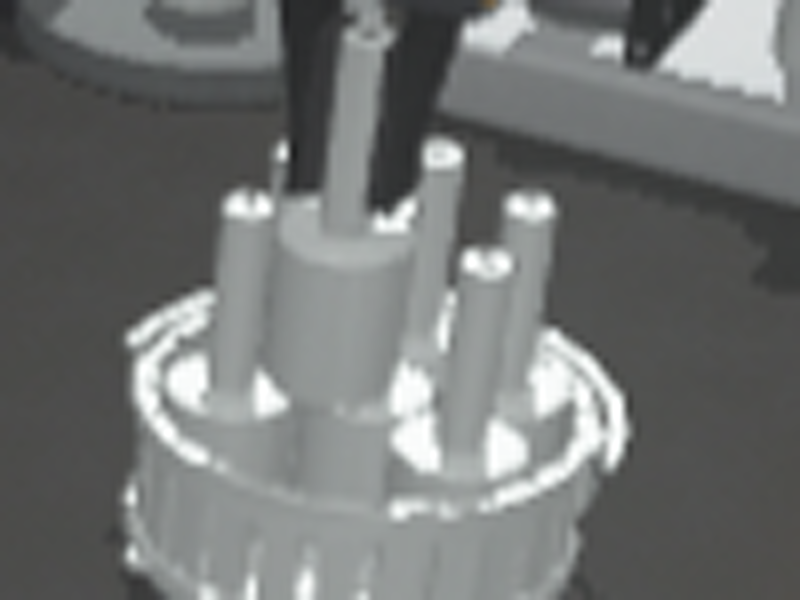

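Held tip at (371,35); the shaft is upright over the free outer place. It looks about 0.6 px further right relative to the TCP than the first one did. I'll compare the two numerically.

Run:
```python
from held import *
for n,s in(("scene2",[.5927,.2157,.1583]),("scene5",[.5971,.1871,.1623])):
    o=held(np.load(n+".npy"),np.array(s)-[0,0,.002]);print(n,np.median(o[:,4]),o[:,4])
    # tip blob width at rows of journal
    im=np.load(n+".npy");g=cv2.GaussianBlur(im,(0,0),.6).astype(float).sum(2)
    t=proj("scene",np.array(s)+[0,0,.033]);b=proj("scene",np.array(s)+[0,0,-.02]);r=[]
    for y in range(int(t[1])+5,int(t[1])+14):
        xc=t[0]+(b[0]-t[0])*(y-t[1])/(b[1]-t[1]);d=np.diff(g[y]);x0=int(round(xc))
        L=x0-6+d[x0-6:x0].argmax();Rr=x0+d[x0:x0+7].argmin()
        f=lambda i:i+.5+(abs(d[i+1])-abs(d[i-1]))/np.abs(d[i-1:i+2]).sum()
        r.append((f(L)+f(Rr))/2-xc)
    print("journal",np.median(r),np.array(r))
```

```text
scene2 1.2249252575093692 [2.5071 1.2249 1.1385 0.9954 0.9943 1.2156 1.2915 1.3797 1.4114 1.4854
 1.479  0.9483 1.0569]
journal -0.3265783670242399 [-0.3887 -0.3266 -0.3006 -0.4387 -0.3249 -0.2571 -0.2369 -0.3808 -0.3789]
scene5 0.0012873368326893342 [ 2.8184  3.3554 -0.0198 -0.0973 -0.1526  0.0224  0.1197  0.175   1.2501
  1.3951 -0.0231 -0.1136 -0.2033 -0.2372]
journal -0.4452650015409745 [-0.4637 -0.4454 -0.38   -0.5041 -0.4169 -0.3308 -0.2961 -0.4727 -0.4453]
```

The journal edges are reliable against the dark fingers, and they agree to 0.1 px, so there is no grip offset. I'll keep the target and go down gently.

Request:
{"method": "apply_moves", "body": {"deltas": [{"translation": [-0.0004, -0.0007, -0.005], "turn": [0, 0, 0], "hand": 0.01}, {"translation": [0, 0, -0.005], "turn": [0, 0, 0], "hand": 0.01}, {"translation": [0, 0, -0.004], "turn": [0, 0, 0], "hand": 0.01}, {"translation": [0, 0, -0.002], "turn": [0, 0, 0], "hand": 0.01}]}}

```text
time: 22.7
ee_pos: [0.5975, 0.1864, 0.1467]
eef_rot: [0.678, 0.735, 0.001, 0.001]
ft_force: [0.8, -1.2, -4.5]
width: 0.0154
```

Request:
{"method": "apply_moves", "body": {"deltas": [{"translation": [0, 0, -0.002], "turn": [0, 0, 0], "hand": 0.01}]}}

```text
time: 22.8
ee_pos: [0.5975, 0.1864, 0.1445]
eef_rot: [0.678, 0.735, 0.001, 0.001]
ft_force: [0.2, 0.0, -4.8]
width: 0.0153
```

Request:
{"method": "apply_moves", "body": {"deltas": [{"translation": [0, 0, -0.002], "turn": [0, 0, 0], "hand": 0.01}]}}

```text
time: 22.9
ee_pos: [0.5975, 0.1864, 0.1424]
eef_rot: [0.678, 0.735, 0.001, 0.001]
ft_force: [0.1, 1.3, -5.4]
width: 0.015
```

Request:
{"method": "apply_moves", "body": {"deltas": [{"translation": [0, 0, -0.002], "turn": [0, 0, 0], "hand": 0.01}]}}

```text
time: 23.0
ee_pos: [0.5976, 0.1864, 0.1402]
eef_rot: [0.678, 0.735, 0.001, 0.001]
ft_force: [0.3, -0.0, -5.6]
width: 0.0154
```

Request:
{"method": "apply_moves", "body": {"deltas": [{"translation": [-0.0006, 0, -0.002], "turn": [0, 0, 0], "hand": 0.01}, {"translation": [0, 0, -0.002], "turn": [0, 0, 0], "hand": 0.01}]}}

```text
time: 23.2
ee_pos: [0.597, 0.1864, 0.136]
eef_rot: [0.678, 0.735, 0.001, 0.001]
ft_force: [-0.1, -0.9, -4.9]
width: 0.0149
```

Request:
{"method": "apply_moves", "body": {"deltas": [{"translation": [0, 0, -0.002], "turn": [0, 0, 0], "hand": 0.01}, {"translation": [0, 0, -0.002], "turn": [0, 0, 0], "hand": 0.01}]}}

```text
time: 23.4
ee_pos: [0.597, 0.1865, 0.1317]
eef_rot: [0.678, 0.735, 0.001, 0.001]
ft_force: [-0.0, -1.2, -5.2]
width: 0.0151
```

Request:
{"method": "apply_moves", "body": {"deltas": [{"translation": [0, 0, -0.003], "turn": [0, 0, 0], "hand": 0.01}, {"translation": [0, 0, -0.003], "turn": [0, 0, 0], "hand": 0.01}]}}

```text
time: 23.6
ee_pos: [0.5971, 0.1865, 0.1254]
eef_rot: [0.678, 0.735, 0.001, 0.001]
ft_force: [0.4, 0.0, -6.3]
width: 0.0148
```

Over 12 mm in, and no contact. I'll continue.

Request:
{"method": "apply_moves", "body": {"deltas": [{"translation": [0, 0, -0.004], "turn": [0, 0, 0], "hand": 0.01}, {"translation": [0, 0, -0.004], "turn": [0, 0, 0], "hand": 0.01}]}}

```text
time: 23.8
ee_pos: [0.5972, 0.1865, 0.1168]
eef_rot: [0.678, 0.735, 0.001, 0.001]
ft_force: [-0.4, -0.2, -5.5]
width: 0.015
```

Request:
{"method": "apply_moves", "body": {"deltas": [{"translation": [0, 0, -0.004], "turn": [0, 0, 0], "hand": 0.01}, {"translation": [0, 0, -0.004], "turn": [0, 0, 0], "hand": 0.01}]}}

```text
time: 24.0
ee_pos: [0.5971, 0.1865, 0.1079]
eef_rot: [0.678, 0.735, 0.001, 0.001]
ft_force: [-0.4, -0.2, -5.3]
width: 0.0154
```

Request:
{"method": "apply_moves", "body": {"deltas": [{"translation": [0, 0, -0.004], "turn": [0, 0, 0], "hand": 0.01}, {"translation": [0, 0, -0.003], "turn": [0, 0, 0], "hand": 0.01}]}}

```text
time: 24.2
ee_pos: [0.5969, 0.1865, 0.1]
eef_rot: [0.678, 0.735, 0.001, 0.001]
ft_force: [-0.1, -0.4, -6.0]
width: 0.015
```

Request:
{"method": "apply_moves", "body": {"deltas": [{"translation": [0, 0, -0.0025], "turn": [0, 0, 0], "hand": 0.01}]}}

```text
time: 24.3
ee_pos: [0.5969, 0.1864, 0.0971]
eef_rot: [0.678, 0.735, 0.001, 0.001]
ft_force: [-0.1, -0.3, -4.9]
width: 0.0148
```

Request:
{"method": "apply_moves", "body": {"deltas": [{"translation": [0, 0, -0.0015], "turn": [0, 0, 0], "hand": 0.01}]}}

```text
time: 24.4
ee_pos: [0.5968, 0.1864, 0.0953]
eef_rot: [0.678, 0.735, 0.001, 0.001]
ft_force: [-0.3, 0.5, -4.9]
width: 0.0147
```

Request:
{"method": "apply_moves", "body": {"deltas": [{"translation": [0, 0, -0.0015], "turn": [0, 0, 0], "hand": 0.01}]}}

```text
time: 24.5
ee_pos: [0.5969, 0.1864, 0.0937]
eef_rot: [0.678, 0.735, 0.001, 0.001]
ft_force: [-0.0, -0.3, -4.6]
width: 0.015
```

Request:
{"method": "apply_moves", "body": {"deltas": [{"translation": [0, 0, -0.0015], "turn": [0, 0, 0], "hand": 0.01}]}}

```text
time: 24.6
ee_pos: [0.5969, 0.1864, 0.0922]
eef_rot: [0.678, 0.735, 0.001, 0.001]
ft_force: [1.0, -0.0, -5.0]
width: 0.0145
```

Request:
{"method": "apply_moves", "body": {"deltas": [{"translation": [0, 0, -0.0012], "turn": [0, 0, 0], "hand": 0.01}]}}

```text
time: 24.7
ee_pos: [0.5972, 0.1866, 0.0917]
eef_rot: [0.678, 0.735, 0.001, 0.001]
ft_force: [-4.6, -2.0, 9.0]
width: 0.015
```

Request:
{"method": "apply_moves", "body": {"deltas": [{"translation": [0, 0, -0.001], "turn": [0, 0, 0], "hand": 0.01}]}}

```text
time: 24.8
ee_pos: [0.5972, 0.1867, 0.0917]
eef_rot: [0.678, 0.735, 0.001, 0.001]
ft_force: [-4.6, -2.1, 6.0]
width: 0.0148
```

It is on the floor. Release, rise, and clear away to one side so the top camera can see.

Request:
{"method": "apply_moves", "body": {"deltas": [{"translation": [0, 0, 0], "turn": [0, 0, 0], "hand": 0.032}, {"translation": [0, 0, 0], "turn": [0, 0, 0], "hand": 0.032}, {"translation": [0, 0, 0], "turn": [0, 0, 0], "hand": 0.032}]}}

```text
time: 25.1
ee_pos: [0.5987, 0.1872, 0.0936]
eef_rot: [0.678, 0.735, 0.003, 0.002]
ft_force: [0.6, -0.5, -0.5]
width: 0.029
```

Request:
{"method": "apply_moves", "body": {"deltas": [{"translation": [0, 0, 0.005], "turn": [0, 0, 0], "hand": 0.032}, {"translation": [0, 0, 0.01], "turn": [0, 0, 0], "hand": 0.032}, {"translation": [0, 0, 0.015], "turn": [0, 0, 0], "hand": 0.032}, {"translation": [0, 0, 0.015], "turn": [0, 0, 0], "hand": 0.032}, {"translation": [0, 0, 0.02], "turn": [0, 0, 0], "hand": 0.032}]}}

```text
time: 25.6
ee_pos: [0.5982, 0.1871, 0.1624]
eef_rot: [0.678, 0.735, 0.003, 0.001]
ft_force: [0.4, 0.4, 1.0]
width: 0.0323
```

Request:
{"method": "apply_moves", "body": {"deltas": [{"translation": [0, 0, 0.03], "turn": [0, 0, 0], "hand": 0.032}, {"translation": [-0.01, -0.02, 0.035], "turn": [0, 0, 0], "hand": 0.032}, {"translation": [-0.01, -0.04, 0.015], "turn": [0, 0, 0], "hand": 0.032}, {"translation": [-0.01, -0.045, 0], "turn": [0, 0, 0], "hand": 0.032}, {"translation": [-0.01, -0.045, 0], "turn": [0, 0, 0], "hand": 0.032}]}}

```text
time: 26.1
ee_pos: [0.5578, 0.0421, 0.2567]
eef_rot: [0.673, 0.74, 0.009, 0.004]
ft_force: [1.0, -0.7, -0.5]
width: 0.0321
```

Request:
{"method": "apply_moves", "body": {"deltas": [{"translation": [-0.01, -0.045, 0], "turn": [0, 0, 0], "hand": 0.032}, {"translation": [-0.01, -0.045, 0], "turn": [0, 0, 0], "hand": 0.032}, {"translation": [-0.01, -0.045, 0], "turn": [0, 0, 0], "hand": 0.032}, {"translation": [0, 0, 0], "turn": [0, 0, 0], "hand": 0.032}, {"translation": [0, 0, 0], "turn": [0, 0, 0], "hand": 0.032}]}}

```text
time: 26.6
ee_pos: [0.5248, -0.1052, 0.2663]
eef_rot: [0.676, 0.737, 0.012, 0.008]
ft_force: [-0.5, 0.2, 0.2]
width: 0.032
```

Run:
```python
from h import *
im=camera("scene");im2=camera("top");err([.5,0,.25],[0,0,1],YD)
cv2.imwrite("pics/s8.png",np.hstack([cv2.resize(im[95:185,315:375,::-1],(400,600),interpolation=cv2.INTER_CUBIC),cv2.resize(im[60:315,100:270,::-1],(400,600),interpolation=cv2.INTER_CUBIC)]))
```

```text
t 26.7 pos [ 0.5251 -0.1047  0.2659] move [-0.0251  0.1047 -0.0159] turn [-0.0066  0.0279  0.0732] j [ 0.1864  0.1037 -0.0748  1.6741 -0.0009  1.3368  0.1989] F [ 0.0022 -0.3303  0.244 ] w 0.031912000436648186
```

View pics/s8.png

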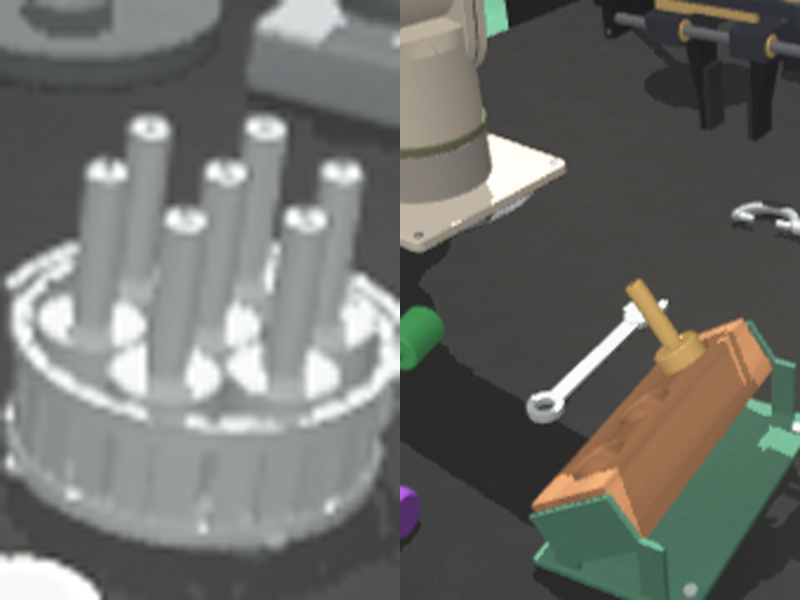

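All seven shafts stand upright: the new outer tip is at (186,220), the middle one at (225,172), in a regular hexagon. The brass shaft sits in its seat, and the gripper is clear and at rest. I'll hand in.

```bash
python3 -c "
from bench import order
print(order.close_job())"
```

```text
the job is handed in; nothing more can be done
None
```

Both steel shafts are in the basket, one in the middle and one in the free outer place, and the job was handed in at about 26.7 s. Each was drawn out along its axis, turned upright, lowered with no side contact until it touched the floor, and only then let go. The hand-in gave no verdict.

- **Last picture (scene view):** all seven shafts stand upright in a regular cluster with level tips. The brass shaft is still in its seat, the spanner looks unmoved, and the gripper is clear of everything. I did not check the other bench items one by one at the end.
- **Floor contact:** the first shaft touched down at TCP height 92.5 mm and the second at 91.7 mm, both where the basket floor should be.
- **Centring:** the middle shaft measured about 0.3 mm from the centre of the ring of five. I did not measure the outer one again after release.
- **Checks that disagreed:**
  - The two cameras differed by about 4 mm on the basket's position, so I took a compromise between them.
  - Body-edge offsets of the held shafts were unreliable against the clutter, so I relied on the journal edges instead.
- **One approach abandoned:** my first move to the rack pushed joint 3 close to its limit. I backed out and came in another way.

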